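Load the paste shaker and set its click dial

TASK

Get the colour shaker ready for today's jars: first turn its black dial back to off (pointer on the red zero mark), push the orange lock grip fully to the left (red dot), then load the jars one at a time into the pockets of their own colours, in the order yellow, red, blue, green (one colour may be missing today; leave its pocket empty). When every jar stands upright on its pocket's floor, push the lock grip fully to the right (green dot), and last of all turn the dial on by one click past zero for each jar loaded. Do not knock over the mug of tools.

Things in the scene. Friction and masses are not known exactly. Their poses are not given: they have to be found in the camera images.
- shaker: Bench shaker, fixed to the table, a white and grey block 170 mm (its x) by 280 mm (its y) and 60 mm high (flat top deck at z = 60 mm). Origin: centre of its underside, at table height; z up; its x points away from the operator (the robot's side is -x), its y to the operator's left. Its place and yaw vary. Back half: a row of four round pockets, 60 mm apart. Front left: the lock grip; front right: the dial on a white round scale.
- pocket1 (a point): Centre of the floor of the yellow pocket, the leftmost (one dot and a yellow tab behind it): a round hole 45 mm in diameter with a 2 mm chamfer, its floor 42 mm above the table, 18 mm below the deck. Same axes as the shaker; in the shaker's frame x 36, y 90 mm.
- pocket2 (a point): The same for the red pocket, second from the left (two dots, red tab), at shaker x 36, y 30 mm.
- pocket3 (a point): The same for the blue pocket, third from the left (three dots, blue tab), at shaker x 36, y -30 mm.
- pocket4 (a point): The same for the green pocket, the rightmost (four dots, green tab), at shaker x 36, y -90 mm.
- lock (a joint): Position of the lock grip along its track, m: 0 = fully right (towards the shaker's -y, green dot), 0.060 = fully left (+y, red dot); starts somewhere between. Friction about 2 N; it stays where it is left. Fully left means above 0.054, fully right below 0.006.
- lock_top (a point): Centre of the top face of the orange lock grip, a block 28 mm (shaker's x) by 20 mm (shaker's y), rising 37 mm above the deck (top 98 mm above the table). It moves along the shaker's y, at shaker x -45 mm.
- dial (a joint): Angle of the dial, rad, growing clockwise seen from above, 0 with the pointer at the thick red zero mark; range 0 to 5.24 with a detent (click) every 0.5236 rad (30 degrees), so click n is n x 0.5236. It starts at one of the clicks 5 to 9. About 0.06 N m carries it over a click; let go, it springs to the nearest click. At joint value a the pointer's direction in the shaker's frame, anticlockwise from its x seen from above, is 2.618 - a.
- dial_grip (a point): Point on the dial's (vertical) axis, 87 mm above the table, at shaker x -42, y -85 mm, at the middle of the height of its grip bar: a black upright bar 44 mm long (along the pointer direction, white line on the pointer half), 14 mm wide, from 69 to 99 mm above the table, on a round skirt 52 mm in diameter.
- jar_yellow: Plastic jar of yellow paste: closed upright cylinder 42 mm in diameter and 44 mm high with yellow lid and band, about 80 g, loose. Origin: centre of its underside, z up through the lid. Starts standing on the table; None if there is no such jar today.
- jar_red: Plastic jar of red paste: closed upright cylinder 42 mm in diameter and 44 mm high with red lid and band, about 80 g, loose. Origin: centre of its underside, z up through the lid. Starts standing on the table; None if there is no such jar today.
- jar_blue: Plastic jar of blue paste: closed upright cylinder 42 mm in diameter and 44 mm high with blue lid and band, about 80 g, loose. Origin: centre of its underside, z up through the lid. Starts standing on the table; None if there is no such jar today.
- jar_green: Plastic jar of green paste: closed upright cylinder 42 mm in diameter and 44 mm high with green lid and band, about 80 g, loose. Origin: centre of its underside, z up through the lid. Starts standing on the table; None if there is no such jar today.
- mug: Blue mug of modelling tools, loose, 76 mm in diameter, 90 mm high, with tools sticking out to 180 mm high; stands left of and behind the shaker. Origin: centre of its underside. To be left standing.
Not all that is in view belongs to the job. Of the things that look like the jar_blue, take the one that is farthest to the robot's left at the start.

How it is judged:
On the way, in this order (a step that is already met when the one before it is completed fails the run):
1. the dial is turned back to zero (value of joint dial below 0.2 rad and velocity of joint dial between -0.1 and 0.1 rad/s), for 0.2 s.
2. the lock grip is pushed fully left (value of joint lock above 0.054 m), for 0.2 s.
3. the yellow jar, if there is one, stands on the floor of the yellow pocket, let go (horizontal distance between jar_yellow and pocket1 below 0.006 m and z of jar_yellow in the frame of shaker below 0.046 m and angle between jar_yellow's own z axis and vertical below 0.12 rad and contact force between the fingers and jar_yellow below 0.3 N and linear speed of jar_yellow below 0.03 m/s), for 0.2 s.
4. the red jar, if there is one, stands on the floor of the red pocket, let go (horizontal distance between jar_red and pocket2 below 0.006 m and z of jar_red in the frame of shaker below 0.046 m and angle between jar_red's own z axis and vertical below 0.12 rad and contact force between the fingers and jar_red below 0.3 N and linear speed of jar_red below 0.03 m/s), for 0.2 s.
5. the blue jar, if there is one, stands on the floor of the blue pocket, let go (horizontal distance between jar_blue and pocket3 below 0.006 m and z of jar_blue in the frame of shaker below 0.046 m and angle between jar_blue's own z axis and vertical below 0.12 rad and contact force between the fingers and jar_blue below 0.3 N and linear speed of jar_blue below 0.03 m/s), for 0.2 s.
6. the green jar, if there is one, stands on the floor of the green pocket, let go (horizontal distance between jar_green and pocket4 below 0.006 m and z of jar_green in the frame of shaker below 0.046 m and angle between jar_green's own z axis and vertical below 0.12 rad and contact force between the fingers and jar_green below 0.3 N and linear speed of jar_green below 0.03 m/s), for 0.2 s.
7. the lock grip is pushed fully right (value of joint lock below 0.006 m), for 0.2 s.
8. the dial rests as many clicks past zero as there are jars (((value of joint dial between 1.371 and 1.771 rad and height (world z) of jar_yellow below -1 m) or (value of joint dial between 1.371 and 1.771 rad and height (world z) of jar_red below -1 m) or (value of joint dial between 1.371 and 1.771 rad and height (world z) of jar_blue below -1 m) or (value of joint dial between 1.371 and 1.771 rad and height (world z) of jar_green below -1 m) or (value of joint dial between 1.894 and 2.294 rad and (height (world z) of jar_yellow above -0.02 m or height (world z) of shaker below -1 m) and (height (world z) of jar_red above -0.02 m or height (world z) of shaker below -1 m) and (height (world z) of jar_blue above -0.02 m or height (world z) of shaker below -1 m) and (height (world z) of jar_green above -0.02 m or height (world z) of shaker below -1 m))) and velocity of joint dial between -0.1 and 0.1 rad/s), for 0.3 s.
At the end, for the whole second after the job is handed in: each jar present upright on the floor of its own colour's pocket (within 6 mm of centre, 4 mm of depth, 0.12 rad), let go, at rest; lock grip fully right (under 0.006 m); dial at rest within 0.2 rad of the click numbered as the jars present (3: 1.571, 4: 2.094 rad) (all of step 3 and all of step 4 and all of step 5 and all of step 6 and all of step 8 and value of joint lock below 0.006 m); the robot touches nothing.
It fails at once if the mug of tools is knocked over (angle between mug's own z axis and vertical above 0.6 rad).
Of jar_yellow, jar_red, jar_blue, jar_green only 3 to 4 are there at a start; the rules pass over those that are not, and their reading is None.
At some moment in a run one of jar_yellow, jar_red, jar_blue, jar_green may be knocked a few centimetres aside while the robot is not near it.
It also fails if it takes over 210 s, if anything falls off the work surface, if the arm or the gripper's body presses on something with over 40 N, if the wrist force passes 120 N, or if a joint passes its speed limit or range.

ROBOT

A 6-joint arm with a two-finger parallel gripper is mounted at the origin on the work surface. World frame = base frame: x ahead of the robot, y to its left, z up, the work surface at z = 0. Lengths are in m, angles in rad, forces in N, time in s.
With the tool pointing down it reaches from about 0.35 to 0.8 m from the base axis. Payload 7.3 kg.
Tool frame: the origin (TCP) lies between the finger pads; the fingertips stand 22 mm ahead of it and the grasp point (between the pads) lies 3 mm ahead of it (manip.tcp_to_tips is the distance from the TCP to the fingertips, in m); z points along the fingers, y is the direction in which the jaws open and shut (so a half turn about z gives the same grasp; the last joint's range is limited). The gripper opens to 85 mm and grips with 20 to 120 N. Pads are 22 mm wide; open, the fingers measure 114 mm over their backs; the gripper's body (76 mm by 85 mm) begins 54 mm behind the grasp point. The pads swing forward as they close: fully open they stand 13 mm farther back than shut.
Start: joints at [-1.396, 0.342, 1.524, -0, 1.275, -0.146], TCP at [0.166, -0.498, 0.233] pointing down, gripper open.
Joint ranges: [-2.53, 2.53], [-0.77, 2.02], [0.04, 2.7], [-1, 4.14], [0.28, 2.66], [-3.11, 3.11]. Speed limits (rad/s): [2.57, 2.57, 3.14, 3.14, 3.14, 3.14].

INTERFACE

Orientations are given as a unit quaternion [w, x, y, z].
In Python, from rig import monitor, imaging, ticket, manip gives the robot as it stands. The module is installed in compiled form; this text tells all that it offers.
- The arm moves only by the shell command python3 -m jog 'ROWS' [FORCE]. ROWS is JSON, a list of rows, each a list of 5 numbers: the closure, from -1 (fully open) to 1 (shut), then the shift along the tool's x, y, z in mm, then the turn about the tool's z in degrees. In form: [[jaw, tx, ty, tz, roll], ...]. A call has exactly 8 rows; each row is the pose to reach, as a shift and turn from the pose commanded when the call began, along the tool's axes at that moment; what a row does not reach only later rows make up. A row lasts 1/12 s, in which the tool goes at most 41.7 mm and 7.16 degrees, less where a joint would pass 70% of its speed; a pose out of reach is approached as far as the arm can. A call with a gripper value outside its range is refused whole. The fingers move at their own pace and stop on an object; FORCE is the grip in N (left out, the last holds). Time passes only in rows, so rows that repeat a pose let the fingers close, or fill a call up. It gives the time, the measured TCP pose, the force and the opening at its end, in the units of the state.
- monitor.read_state(): the state, without advancing time (a new reading comes with each control period).
- imaging.capture(name): name is "scene" or "top" or "wrist"; returns the picture (384x512x3 uint8, red, green, blue); there is no depth.
- imaging.calibration(name): a dict with "K" (3x3 intrinsics, pixels), "T" (4x4, takes a point from camera to world coordinates). Camera axes: x right, y down, z forward; pixel columns grow to the right and rows downward; lengths in m; the calibration is good to about 2 mm. A picture is of the moment at which its call begins: read the wrist's pose just before it. calibration takes no time and is no camera call; for the wrist camera it gives the pose at the moment of the call.
- ticket.close_job(): hands the job in, once; it reports no verdict.
The state is a dict: "time_s": time; "qpos": joint angles; "qvel": joint speeds; "effort": joint torques, N m; "position": TCP position; "ee_rot": TCP orientation; "contact_force": force on the tool from outside, world axes, zero at the start; "moment": the same for the moment, N m; "gripper_width": finger opening in m.
Only numpy, scipy, OpenCV 4.12 (cv2) and the standard library are available. Lean on these libraries where they do the work, as an engineer would, in place of code of your own. Each camera call takes 0.05 s, during which the arm holds its last target.

## Working session

There is one attempt and no reset: what is moved stays moved. The work goes in short steps, Python scripts to look and compute and a shell command to move; the robot and the scene stay as the last step left them, time stands still between calls to the robot, and variables do not carry over. Pictures are saved under pics/ and viewed, and the job is handed in when it is done.

```bash
mkdir -p pics
cat > h.py <<'E'
import numpy as np, cv2
from rig import monitor, imaging, ticket, manip
def snap(n,f):
    c=imaging.calibration(n); im=imaging.capture(n); np.savez('pics/'+f+'.npz',im=im,K=c['K'],T=c['T']); cv2.imwrite('pics/'+f+'.png',im[:,:,::-1]); return im,c
def load(f):
    d=np.load('pics/'+f+'.npz'); return d['im'],d
def ray(c,u,v,z):
    K,T=np.array(c['K']),np.array(c['T']); d=T[:3,:3]@np.linalg.solve(K,[u,v,1]); o=T[:3,3]; return o+d*(z-o[2])/d[2]
def proj(c,p):
    K,T=np.array(c['K']),np.array(c['T']); q=K@(T[:3,:3].T@(np.array(p)-T[:3,3])); return q[:2]/q[2]
E
python3 - <<'E'
from h import *
for n in ['scene','top','wrist']:
    im,c=snap(n,n+'0'); print(n,np.round(c['T'],3).tolist(),np.round(c['K'],1).tolist())
s=monitor.read_state(); print(s); print(manip.tcp_to_tips)
E
```

```text
scene [[0.879, 0.27, -0.392, 0.962], [0.476, -0.52, 0.709, -0.812], [-0.013, -0.81, -0.586, 0.759], [0.0, 0.0, 0.0, 1.0]] [[460.5, 0.0, 253.1], [0.0, 460.5, 194.2], [0.0, 0.0, 1.0]]
top [[-0.013, -0.996, 0.084, 0.448], [-1.0, 0.014, 0.013, 0.013], [-0.014, -0.084, -0.996, 1.087], [0.0, 0.0, 0.0, 1.0]] [[367.8, 0.0, 254.3], [0.0, 367.8, 190.7], [0.0, 0.0, 1.0]]
wrist [[0.315, -0.908, -0.275, 0.235], [-0.949, -0.302, -0.091, -0.475], [-0.001, 0.289, -0.957, 0.374], [0.0, 0.0, 0.0, 1.0]] [[315.6, 0.0, 251.6], [0.0, 315.6, 192.3], [0.0, 0.0, 1.0]]
{'time_s': 0.15, 'qpos': array([-1.39601349e+00,  3.42589999e-01,  1.52476988e+00,  8.44704154e-06,
        1.27539920e+00, -1.45992159e-01]), 'qvel': array([-0.00086119, -0.0017701 , -0.0038598 , -0.00176954,  0.00318547,
       -0.00043642]), 'effort': array([ 1.65761259e-03, -4.33904493e+01, -2.46147448e+01, -1.56961423e-04,
        5.71689714e-03, -3.66699464e-05]), 'position': array([ 0.16551107, -0.49792824,  0.2327811 ]), 'ee_rot': array([-5.83211078e-04,  9.87165503e-01,  1.59699499e-01, -4.35581404e-06]), 'contact_force': array([0.38499392, 0.90708196, 0.63819827]), 'moment': array([ 0.01616148, -0.01800294, -0.02073773]), 'gripper_width': 0.08528167687662001}
0.022
```

View pics/top0.png

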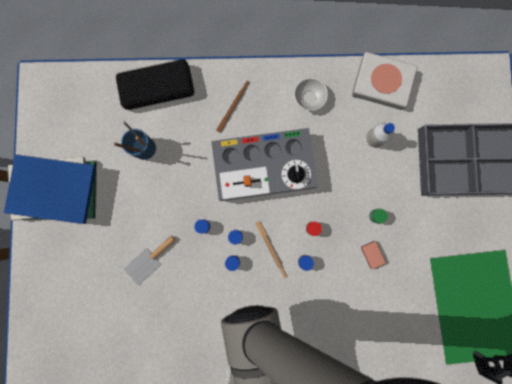

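View pics/scene0.png

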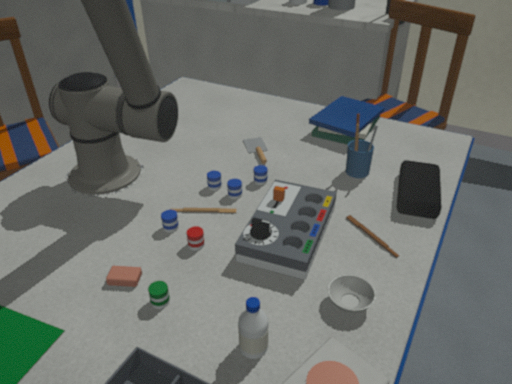

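The top view shows no yellow jar. These could be taken for the blue jar: top pixels (202,227), (236,237), (232,263), (306,262), plus the blue bottle cap at (389,129). World +y is image left, so the one at (202,227) is the choice. Red is at (314,229) and green at (378,216). I'll check these in close crops.

Run:
```python
from h import *
im,c=load('top0')
cr=im[120:275,180:400]; cv2.imwrite('pics/tc.png',cv2.resize(cr[:,:,::-1],None,fx=3.6,fy=3.6,interpolation=cv2.INTER_CUBIC))
im2,_=load('scene0')
cv2.imwrite('pics/sc.png',cv2.resize(im2[150:320,130:350][:,:,::-1],None,fx=3.5,fy=3.5,interpolation=cv2.INTER_CUBIC))
for n,(m,zz) in {'top0':(im,c),'scene0':load('scene0')}.items():
    hsv=cv2.cvtColor(m,cv2.COLOR_RGB2HSV)
    for col,(lo,hi) in dict(red=(172,182),blue=(105,125),green=(50,85),yellow=(20,35)).items():
        H=hsv[:,:,0].astype(int); H2=np.where(H<8,H+180,H) if col=='red' else H
        k=((H2>=lo)&(H2<=hi)&(hsv[:,:,1]>140)&(hsv[:,:,2]>80)).astype(np.uint8)
        nn,l,st,ce=cv2.connectedComponentsWithStats(k)
        for i in range(1,nn):
            if 12<st[i,4]<700: print(n,col,np.round(ce[i],1),st[i,2:5],np.round(ray(zz,*ce[i],0.044),3))
```

```text
top0 red [249.5 139.6] [16  6 66] [0.684 0.039 0.044]
top0 red [313.9 228.1] [ 15  13 160] [ 0.428 -0.139  0.044]
top0 blue [388.9 127.9] [ 9  9 64] [ 0.712 -0.361  0.044]
top0 blue [270.9 136.7] [16  6 63] [ 0.691 -0.022  0.044]
top0 blue [201.7 226.1] [ 14  13 148] [0.438 0.177 0.044]
top0 blue [235.1 236.8] [ 13  13 137] [0.406 0.083 0.044]
top0 blue [232.1 262.7] [ 13  14 146] [0.334 0.092 0.044]
top0 blue [305.7 262.6] [ 15  14 156] [ 0.332 -0.114  0.044]
top0 green [291.3 134. ] [12  3 26] [ 0.698 -0.081  0.044]
top0 green [379.3 215.6] [ 14  12 132] [ 0.461 -0.324  0.044]
top0 green [468.4 353. ] [ 63  18 627] [ 0.085 -0.55   0.044]
top0 yellow [228.8 142.4] [16  6 61] [0.677 0.099 0.044]
scene0 red [320.9 215. ] [ 9 11 54] [0.675 0.053 0.044]
scene0 red [194.7 232.8] [ 16  13 159] [ 0.435 -0.149  0.044]
scene0 red [196.  244.6] [14  4 20] [ 0.461 -0.182  0.044]
scene0 blue [130.5   7.4] [ 8 21 62] [-1.109  1.422  0.044]
scene0 blue [321.9   1.9] [12  5 50] [-0.107  2.044  0.044]
scene0 blue [427.  284.6] [ 78 243 531] [ 0.955 -0.062  0.044]
scene0 blue [260.3 169.5] [12  9 84] [0.445 0.168 0.044]
scene0 blue [213.5 174.8] [12  8 81] [0.34  0.084 0.044]
scene0 blue [234.  183.3] [13 10 89] [0.413 0.074 0.044]
scene0 blue [168.6 215.6] [ 14  12 127] [ 0.339 -0.124  0.044]
scene0 blue [314.4 229.7] [10 12 64] [ 0.683 -0.007  0.044]
scene0 blue [252.4 304.4] [ 12  14 152] [ 0.661 -0.277  0.044]
scene0 green [307.1 246.6] [ 9 12 46] [ 0.69  -0.07   0.044]
scene0 green [157.5 288.2] [ 18  14 197] [ 0.466 -0.331  0.044]
scene0 yellow [327. 201.] [ 9 11 52] [0.668 0.115 0.044]
```

View pics/tc.png

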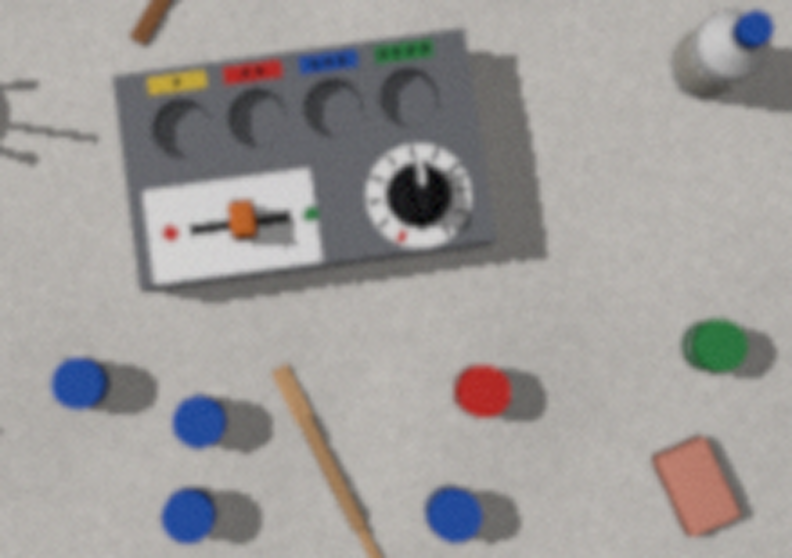

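View pics/sc.png

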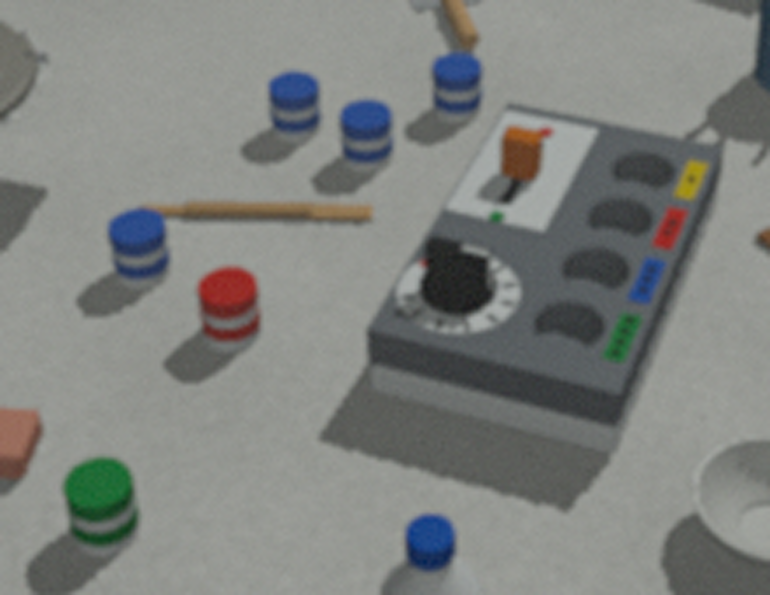

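Top crop: the leftmost blue jar (202,226) stands alone at about (0.44, 0.18). It's the same one as scene pixel (260,170). The dial pointer is near "up" (click 5 or 6) and the lock grip is mid-track. Next I'll get the shaker pose.

```bash
cat >> h.py <<'E'
def fitpose(S,W):
    S=np.array(S);W=np.array(W);sc=S-S.mean(0);wc=W-W.mean(0)
    yaw=np.arctan2((sc[:,0]*wc[:,1]-sc[:,1]*wc[:,0]).sum(),(sc*wc).sum())
    R=np.array([[np.cos(yaw),-np.sin(yaw)],[np.sin(yaw),np.cos(yaw)]]); t=W.mean(0)-R@S.mean(0)
    return yaw,t,np.abs(W-(S@R.T+t)).max()
def go(x,y,z,phi=None):
    s=monitor.read_state(); p=s['position']; w,a,b,c=s['ee_rot']; ph=np.degrees(2*np.arctan2(b,a)); ph=(ph+180)%360-180
    f=np.radians(ph); d=np.array([x,y,z])-p
    print('now',np.round(p,4),'phi',round(ph,2),'w',round(s['gripper_width'],4),'F',np.round(s['contact_force'],1),'M',np.round(s['moment'],2),'t',round(s['time_s'],1),'q6',round(np.degrees(s['qpos'][5])))
    print('tx %.1f ty %.1f tz %.1f roll %.1f'%(1e3*(d[0]*np.cos(f)+d[1]*np.sin(f)),1e3*(d[0]*np.sin(f)-d[1]*np.cos(f)),-1e3*d[2],0 if phi is None else ph-phi))
E
python3 - <<'E'
from h import *
im,c=load('top0')
px=[(115,75),(465,30),(493,240),(140,290)]; S=[(.085,.14),(.085,-.14),(-.085,-.14),(-.085,.14)]
W=[ray(c,u/3.6+180-.36,v/3.6+120-.36,.06)[:2] for u,v in px]
print(np.round(W,4)); y,t,e=fitpose(S,W); print(np.degrees(y),t,e)
R=np.array([[np.cos(y),-np.sin(y)],[np.sin(y),np.cos(y)]])
for n,p in dict(dial=(-.042,-.085),p1=(.036,.09),p4=(.036,-.09)).items(): print(n,R@p+t)
for u,v in [(421,155),(417,182)]: print(R.T@(ray(c,u/3.6+180-.36,v/3.6+120-.36,.099)[:2]-t))
q=R@[-.115,-.02]+t; go(q[0],q[1],.25,np.degrees(y))
E
```

```text
[[ 0.6795  0.1466]
 [ 0.711  -0.1297]
 [ 0.5445 -0.1473]
 [ 0.5094  0.1276]]
6.703038228965039 [ 0.61109489 -0.00070038] 0.002401562776370325
dial [ 0.57930347 -0.09002174]
p1 [0.6363437  0.09288646]
p4 [ 0.65735391 -0.08588314]
[-0.01549273 -0.08695292]
[-0.03537786 -0.08113228]
now [ 0.1655 -0.4979  0.2328] phi 18.38 w 0.0853 F [0.4 0.9 0.6] M [ 0.02 -0.02 -0.02] t 0.1 q6 -8
tx 463.0 ty -335.1 tz -17.2 roll 11.7
```

```bash
python3 -m jog '[[-1,30,-20,-2,1],[-1,60,-42,-4,2],[-1,90,-63,-6,4],[-1,120,-84,-8,6],[-1,150,-106,-10,8],[-1,180,-127,-12,10],[-1,205,-148,-14,11],[-1,230,-167,-16,11.7]]'
python3 - <<'E'
from h import *
go(.499,-.034,.25,6.7)
E
```

```text
time_s: 0.82
position: [0.3317, -0.2653, 0.2493]
ee_rot: [-0.0, 0.998, 0.058, -0.0]
contact_force: [0.4, 0.1, -0.3]
gripper_width: 0.0854
now [ 0.3317 -0.2653  0.2493] phi 6.65 w 0.0854 F [ 0.4  0.1 -0.3] M [-0.04 -0.   -0.04] t 0.8 q6 34
tx 193.0 ty -210.4 tz -0.7 roll -0.1
```

```bash
python3 -m jog '[[-1,28,-30,0,0],[-1,54,-60,0,0],[-1,84,-90,0,0],[-1,110,-120,0,0],[-1,138,-150,0,0],[-1,165,-180,0,0],[-1,193,-210,0,0],[-1,193,-210,0,0]]'
python3 - <<'E'
from h import *
go(.499,-.034,.25,6.7)
im,c=snap('wrist','w1'); cv2.imwrite('pics/w1b.png',cv2.resize(im[:,:,::-1],(800,600),interpolation=cv2.INTER_CUBIC))
E
```

```text
time_s: 1.48
position: [0.5012, -0.0307, 0.2489]
ee_rot: [-0.001, 0.998, 0.061, 0.001]
contact_force: [-0.7, -1.5, -0.7]
gripper_width: 0.0852
now [ 0.5012 -0.0307  0.2489] phi 7.0 w 0.0852 F [-0.7 -1.5 -0.7] M [ 0.03  0.05 -0.01] t 1.5 q6 71
tx -2.6 ty 3.0 tz -1.1 roll 0.3
```

View pics/w1b.png

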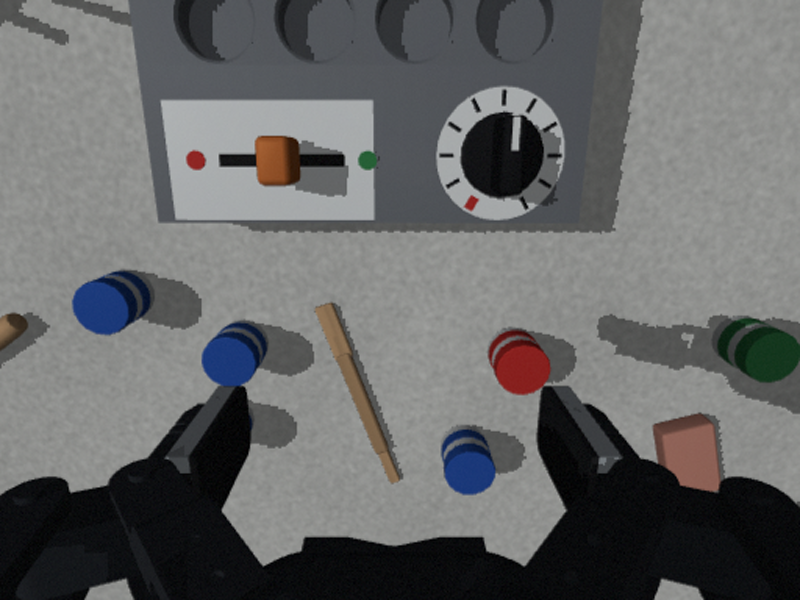

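Wrist view: the dial scale is centred near (501,153) in the enlarged picture. The white line is at (515,117)-(515,150), pointing along shaker x, so the dial is at click 5. The lock grip is at (278,160). The leftmost blue jar at (105,305) matches my choice. I'll refine the dial centre next.

Run:
```python
from h import *
im,c=load('w1')
g=cv2.cvtColor(im,cv2.COLOR_RGB2HSV); m=((g[:,:,1]<40)&(g[:,:,2]>165)).astype(np.uint8)
m[:, :260]=0; m[:50]=0; m[150:]=0
cs,_=cv2.findContours(m,cv2.RETR_EXTERNAL,cv2.CHAIN_APPROX_NONE); k=max(cs,key=cv2.contourArea)
hull=cv2.convexHull(k)[:,0]
P=np.array([ray(c,u,v,.061)[:2] for u,v in hull])
A=np.c_[2*P,np.ones(len(P))]; s=np.linalg.lstsq(A,(P**2).sum(1),rcond=None)[0]; r=np.sqrt(s[2]+s[0]**2+s[1]**2)
print('scale c',s[:2],'r',r, np.abs(np.hypot(*(P-s[:2]).T)-r).max())
# orange
m2=((g[:,:,0]>5)&(g[:,:,0]<18)&(g[:,:,1]>170)&(g[:,:,2]>110)).astype(np.uint8);m2[:60]=0;m2[130:]=0
print(cv2.boundingRect(m2))
sc=.64
for n,(u,v) in dict(red=(196,160),green=(367,160)).items(): print(n,ray(c,u*sc,v*sc,.0605))
# bar outlines: white line ends
print(ray(c,516*sc,117*sc,.099),ray(c,515*sc,150*sc,.099))
print('lock px',ray(c,278*sc,155*sc,.098))
```

```text
scale c [ 0.58112405 -0.08918896] r 0.04002062856684705 0.00033672236578273507
(164, 88, 19, 29)
red [0.55393019 0.10369197 0.0605    ]
green [ 0.56734152 -0.00539512  0.0605    ]
[ 0.60096922 -0.08677419  0.099     ] [ 0.58370726 -0.08958955  0.099     ]
lock px [0.56465793 0.04317012 0.098     ]
```

```bash
cat >> h.py <<'E'
YAW=np.radians(7.0); RS=np.array([[np.cos(YAW),-np.sin(YAW)],[np.sin(YAW),np.cos(YAW)]]); TS=np.array([.5811,-.0892])-RS@[-.042,-.085]
def sh(x,y): return RS@[x,y]+TS
E
python3 - <<'E'
from h import *
print(TS,sh(.036,.09),sh(.036,.03),sh(.036,-.03),sh(.036,-.09)); go(.5811,-.0892,.095,7.0)
E
```

```text
[6.12428044e-01 2.84935313e-04] [0.63719146 0.09400139] [0.64450363 0.03444862] [ 0.65181579 -0.02510415] [ 0.65912795 -0.08465692]
now [ 0.4996 -0.0331  0.2487] phi 6.99 w 0.0856 F [-0.4 -0.1  0.4] M [0.01 0.02 0.02] t 1.5 q6 70
tx 74.1 ty 65.6 tz 153.7 roll -0.0
```

```bash
python3 -m jog '[[-0.2,30,27,30,0],[-0.2,55,50,50,0],[-0.2,74.1,65.6,70,0],[-0.2,74.1,65.6,85,0],[-0.2,74.1,65.6,105,0],[-0.2,74.1,65.6,125,0],[-0.2,74.1,65.6,145,0],[-0.2,74.1,65.6,154,0]]' 20
python3 - <<'E'
from h import *
go(.5811,-.0892,.095,7.0)
im,c=snap('wrist','w2'); cv2.imwrite('pics/w2b.png',cv2.resize(im[:,:,::-1],(800,600),interpolation=cv2.INTER_CUBIC))
E
```

```text
time_s: 2.2
position: [0.5776, -0.0936, 0.0925]
ee_rot: [-0.001, 0.998, 0.058, -0.002]
contact_force: [-1.9, -0.1, -1.1]
gripper_width: 0.0512
now [ 0.5776 -0.0936  0.0925] phi 6.6 w 0.0512 F [-1.9 -0.1 -1.1] M [-0.   -0.03 -0.01] t 2.2 q6 67
tx 4.0 ty -3.9 tz -2.5 roll -0.4
```

View pics/w2b.png

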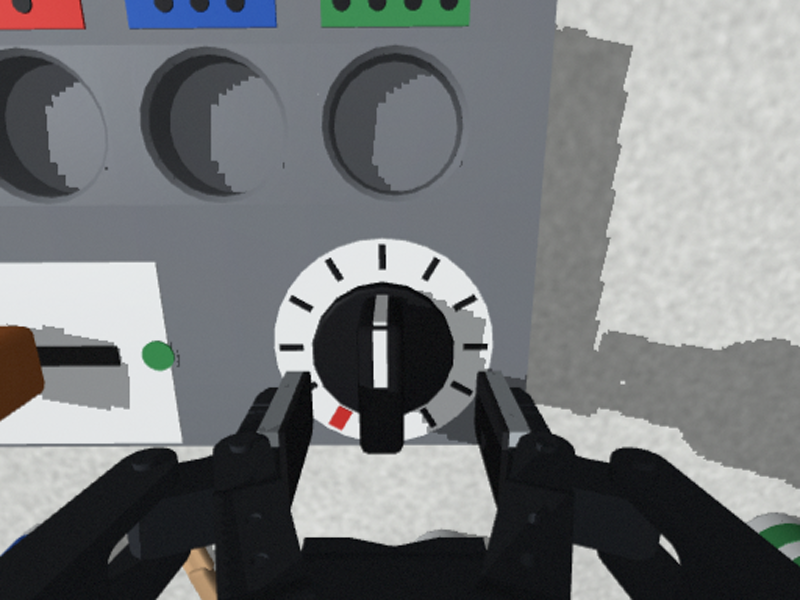

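Close view: the pointer is on tick 5 and the fingers straddle the bar symmetrically. I'll re-read the settled pose and refine the centre.

Run:
```python
from h import *
go(.5811,-.0892,.095,7.0)
im,c=load('w2'); g=cv2.cvtColor(im,cv2.COLOR_RGB2HSV)
# pocket 4, ticks: hand pixels (800-scale)
sc=.64
for n,(u,v) in dict(p4=(392,121),t5=(382,257),t2=(291,347),t8=(475,347)).items(): print(n,ray(c,u*sc,v*sc,.0605)[:2])
t2=ray(c,291*sc,347*sc,.0605)[:2];t8=ray(c,475*sc,347*sc,.0605)[:2];print('mid',(t2+t8)/2)
```

```text
now [ 0.5773 -0.0933  0.0919] phi 6.61 w 0.0514 F [-0.8 -0.  -1.5] M [-0.01  0.03  0.  ] t 2.2 q6 67
tx 4.3 ty -3.6 tz -3.1 roll -0.4
p4 [ 0.66009127 -0.08358532]
t5 [ 0.61439047 -0.08526197]
t2 [ 0.57609063 -0.05493961]
t8 [ 0.5840968  -0.12381502]
mid [ 0.58009372 -0.08937731]
```

```bash
python3 -m jog '[[-0.2,2,-2,-2,-0.4],[-0.2,3.5,-3.5,-3,-0.4],[-0.2,3.5,-3.5,-3,-0.4],[-0.2,3.5,-3.5,-3,-0.4],[-0.2,3.5,-3.5,-3,-0.4],[-0.2,3.5,-3.5,-3,-0.4],[-0.2,3.5,-3.5,-3,-0.4],[-0.2,3.5,-3.5,-3,-0.4]]' 20
python3 - <<'E'
from h import *
go(.5806,-.0892,.095,7.0)
E
```

```text
time_s: 2.92
position: [0.5827, -0.0888, 0.0984]
ee_rot: [0.0, 0.998, 0.062, 0.0]
contact_force: [-0.4, 0.3, -0.4]
gripper_width: 0.0516
now [ 0.5827 -0.0888  0.0984] phi 7.09 w 0.0516 F [-0.4  0.3 -0.4] M [ 0.02  0.04 -0.  ] t 2.9 q6 67
tx -2.2 ty 0.1 tz 3.4 roll 0.1
```

```bash
python3 -m jog '[[-0.2,-2,0,2,0],[-0.2,-2,0,2,0],[0.2,-2,0,2,0],[1,-2,0,2,0],[1,-2,0,2,0],[1,-2,0,2,0],[1,-2,0,2,0],[1,-2,0,2,0]]' 20
python3 - <<'E'
from h import *
go(.5806,-.0892,.095,7.0)
E
```

```text
time_s: 3.58
position: [0.5808, -0.0892, 0.0964]
ee_rot: [0.0, 0.998, 0.062, 0.0]
contact_force: [-0.9, -0.9, 1.0]
gripper_width: 0.0134
now [ 0.5808 -0.0892  0.0964] phi 7.08 w 0.0134 F [-0.9 -0.9  1. ] M [-0.12  0.03 -0.02] t 3.6 q6 67
tx -0.2 ty -0.0 tz 1.4 roll 0.1
```

```bash
python3 -m jog '[[1,0,0,0,-6],[1,0,0,0,-13],[1,0,0,0,-20],[1,0,0,0,-27],[1,0,0,0,-34],[1,0,0,0,-40],[1,0,0,0,-46],[1,0,0,0,-50]]' 20 && python3 -m jog '[[1,0,0,0,-6],[1,0,0,0,-13],[1,0,0,0,-20],[1,0,0,0,-27],[1,0,0,0,-34],[1,0,0,0,-40],[1,0,0,0,-46],[1,0,0,0,-50]]'
python3 - <<'E'
from h import *
go(.5806,-.0892,.095,157)
E
```

```text
time_s: 4.25
position: [0.5808, -0.0892, 0.0964]
ee_rot: [0.0, 0.877, 0.48, 0.0]
contact_force: [-0.4, 0.2, 0.6]
gripper_width: 0.013
time_s: 4.92
position: [0.5807, -0.0892, 0.0964]
ee_rot: [0.0, 0.592, 0.806, -0.0]
contact_force: [-0.5, -0.3, 1.5]
gripper_width: 0.0131
now [ 0.5807 -0.0892  0.0964] phi 107.37 w 0.0131 F [-0.5 -0.3  1.5] M [-0.1   0.08 -0.04] t 4.9 q6 -34
tx 0.1 ty -0.1 tz 1.4 roll -49.6
```

```bash
python3 -m jog '[[1,0,0,0,-6],[1,0,0,0,-13],[1,0,0,0,-20],[1,0,0,0,-27],[1,0,0,0,-34],[1,0,0,0,-41],[1,0,0,0,-47],[1,0,0,0,-49]]' 20
python3 - <<'E'
from h import *
go(.5806,-.0892,.095,157)
E
```

```text
time_s: 5.58
position: [0.5808, -0.0892, 0.0964]
ee_rot: [0.0, 0.204, 0.979, -0.0]
contact_force: [-0.5, -0.5, 0.7]
gripper_width: 0.0133
now [ 0.5808 -0.0892  0.0964] phi 156.4 w 0.0133 F [-0.5 -0.5  0.7] M [-0.13  0.07  0.04] t 5.6 q6 -83
tx 0.1 ty -0.0 tz 1.4 roll -0.6
```

```bash
python3 -m jog '[[-0.2,0,0,0,0],[-0.2,0,0,0,0],[-0.2,0,0,0,0],[-0.2,0,0,0,0],[-0.2,0,0,-20,0],[-0.2,0,0,-50,0],[-0.2,0,0,-80,0],[-0.2,0,0,-80,0]]' 20
python3 - <<'E'
from h import *
im,c=snap('wrist','w3'); im,c=snap('top','t3'); cv2.imwrite('pics/t3b.png',cv2.resize(im[120:220,200:330,::-1],None,fx=6,fy=6,interpolation=cv2.INTER_CUBIC))
l=RS.T@(np.array([.56466,.04317])-TS); print('lock shaker',l)
q=sh(-.045,l[1]); print(q); go(q[0],q[1],.18,7)
E
```

```text
time_s: 6.25
position: [0.5837, -0.0898, 0.1825]
ee_rot: [0.005, 0.207, 0.978, -0.0]
contact_force: [1.2, 0.2, 0.3]
gripper_width: 0.0511
lock shaker [-0.04218561  0.04838687]
[0.56186659 0.04282701]
now [ 0.5813 -0.0892  0.1775] phi 156.06 w 0.0515 F [-0.3  0.6 -0.3] M [-0.06  0.01  0.01] t 6.3 q6 -82
tx 71.4 ty 112.8 tz -2.5 roll 149.1
```

View pics/w3.png

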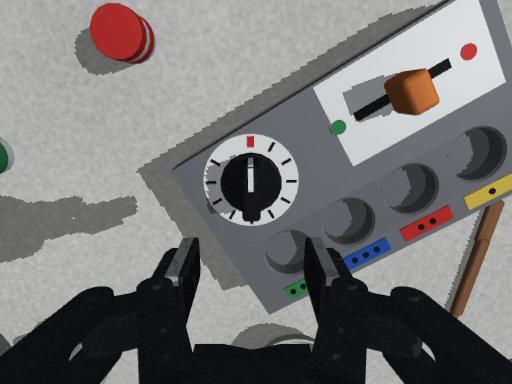

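The pointer sits on the red zero mark, at pixel (250,165). Next is the lock grip.

```bash
python3 -m jog '[[-0.2,15,24,0,-5],[-0.2,32,50,0,-11],[-0.2,50,79,0,-17],[-0.2,65,103,0,-24],[-0.2,71.4,112.8,0,-31],[-0.2,71.4,112.8,0,-31],[-0.2,71.4,112.8,0,-31],[-0.2,71.4,112.8,0,-31]]' 20
python3 - <<'E'
from h import *
q=sh(-.045,.0484); go(q[0],q[1],.094,187)
im,c=snap('wrist','w4')
E
```

```text
time_s: 7.02
position: [0.561, 0.0423, 0.1754]
ee_rot: [-0.001, -0.06, 0.998, -0.0]
contact_force: [-0.4, 0.1, -0.8]
gripper_width: 0.0512
now [0.561  0.0423 0.1754] phi -173.1 w 0.0512 F [-0.4  0.1 -0.8] M [-0.02 -0.03  0.04] t 7.0 q6 -100
tx -1.0 ty 0.4 tz 81.4 roll -360.1
```

View pics/w4.png

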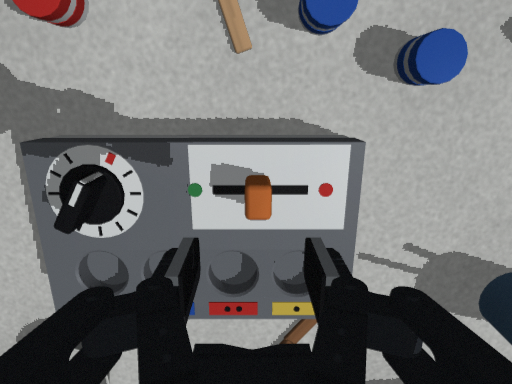

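```bash
python3 -m jog '[[-0.2,-1,0,25,0],[-0.2,-1,0,55,0],[-0.2,-1,0,80,0],[-0.2,-1,0,80,0],[0.2,-1,0,80,0],[1,-1,0,80,0],[1,-1,0,80,0],[1,-1,0,80,0]]' 20
python3 - <<'E'
from h import *
s=monitor.read_state(); print(RS.T@(s['position'][:2]-TS))
q=sh(-.045,.0784); go(q[0],q[1],.094,187)
E
```

```text
time_s: 7.73
position: [0.5631, 0.0429, 0.098]
ee_rot: [0.001, -0.062, 0.998, -0.0]
contact_force: [-0.8, -0.6, 2.9]
gripper_width: 0.0188
[-0.04377208  0.04826117]
now [0.5631 0.0429 0.098 ] phi -172.95 w 0.0188 F [-0.8 -0.6  2.9] M [-0.    0.13 -0.05] t 7.7 q6 -100
tx 1.2 ty 30.1 tz 4.0 roll -359.9
```

```bash
python3 -m jog '[[1,0,5,0,0],[1,0,10,0,0],[1,0,15,0,0],[1,0,20,0,0],[1,0,24,0,0],[1,0,27,0,0],[1,0,27,0,0],[1,0,27,0,0]]' 20
python3 - <<'E'
from h import *
s=monitor.read_state(); print(RS.T@(s['position'][:2]-TS)); go(.56,.04,.1); snap('wrist','w5')
E
```

```text
time_s: 8.4
position: [0.5598, 0.0706, 0.0979]
ee_rot: [0.002, -0.062, 0.998, -0.0]
contact_force: [-1.0, 0.5, 5.9]
gripper_width: 0.0192
[-0.04368415  0.07622807]
now [0.5598 0.0706 0.0979] phi -172.9 w 0.0192 F [-1.   0.5  5.9] M [ 0.03  0.2  -0.04] t 8.4 q6 -98
tx 3.6 ty -30.4 tz -2.1 roll 0.0
```

View pics/w5.png

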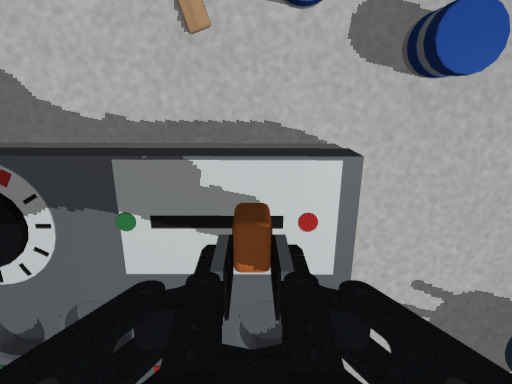

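```bash
python3 -m jog '[[1,0,1,0,0],[1,0,2,0,0],[1,0,3,0,0],[1,0,4,0,0],[1,0,4,0,0],[1,0,4,0,0],[1,0,4,0,0],[1,0,4,0,0]]' 20
python3 - <<'E'
from h import *
s=monitor.read_state(); print(RS.T@(s['position'][:2]-TS)); go(.56,.04,.1)
E
```

```text
time_s: 9.12
position: [0.5594, 0.0741, 0.0979]
ee_rot: [0.002, -0.062, 0.998, -0.0]
contact_force: [0.3, -0.4, 6.3]
gripper_width: 0.0187
[-0.04368376  0.07975543]
now [0.5594 0.0741 0.0979] phi -172.91 w 0.0187 F [ 0.3 -0.4  6.3] M [-0.27  0.13 -0.02] t 9.1 q6 -97
tx 3.6 ty -33.9 tz -2.1 roll 0.0
```

```bash
python3 -m jog '[[1,0,1,0,0],[1,0,2,0,0],[1,0,3,0,0],[1,0,4,0,0],[1,0,4,0,0],[1,0,4,0,0],[1,0,4,0,0],[1,0,4,0,0]]' 20
python3 - <<'E'
from h import *
s=monitor.read_state(); print(RS.T@(s['position'][:2]-TS)); go(.56,.04,.1);snap('wrist','w6')
E
```

```text
time_s: 9.78
position: [0.5589, 0.0781, 0.0979]
ee_rot: [0.002, -0.062, 0.998, -0.0]
contact_force: [-0.9, -0.4, 6.8]
gripper_width: 0.0188
[-0.04368828  0.08374463]
now [0.5589 0.0781 0.0979] phi -172.9 w 0.0188 F [-0.9 -0.4  6.8] M [-0.24  0.16 -0.  ] t 9.8 q6 -97
tx 3.6 ty -37.9 tz -2.1 roll 0.0
```

View pics/w6.png

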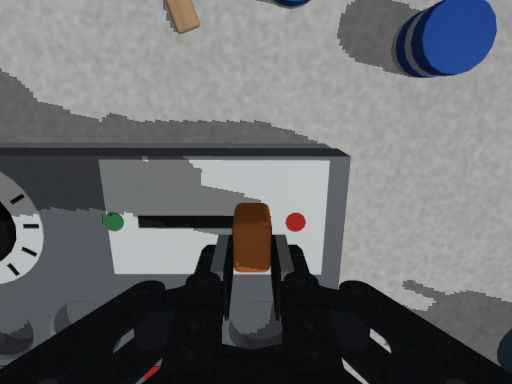

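```bash
python3 -m jog '[[1,0,1,0,0],[1,0,2,0,0],[1,0,3,0,0],[1,0,4,0,0],[1,0,4,0,0],[1,0,4,0,0],[1,0,4,0,0],[1,0,4,0,0]]' 20
python3 - <<'E'
from h import *
s=monitor.read_state(); print(RS.T@(s['position'][:2]-TS)); go(.56,.04,.1)
E
```

```text
time_s: 10.5
position: [0.5586, 0.0798, 0.0979]
ee_rot: [0.002, -0.062, 0.998, -0.002]
contact_force: [-0.6, -10.4, 7.7]
gripper_width: 0.0187
[-0.04369401  0.08551355]
now [0.5586 0.0798 0.0979] phi -172.9 w 0.0187 F [ -0.6 -10.4   7.7] M [-1.9   0.11 -0.02] t 10.5 q6 -96
tx 3.6 ty -39.7 tz -2.1 roll 0.0
```

The end stop is reached: −10 N reaction, travel ended at shaker y 0.0855. Now I'll release, lift, and look at the jars again.

```bash
python3 -m jog '[[1,0,-1.5,0,0],[-0.2,0,-1.5,0,0],[-0.2,0,-1.5,0,0],[-0.2,0,-1.5,0,0],[-0.2,0,-1.5,-20,0],[-0.2,0,-1.5,-60,0],[-0.2,0,-1.5,-100,0],[-0.2,0,-1.5,-100,0]]' 20
python3 - <<'E'
from h import *
go(.428,-.139,.2,97)
snap('wrist','w7')
im,c=snap('top','t7')
hsv=cv2.cvtColor(im,cv2.COLOR_RGB2HSV)
for col,(lo,hi) in dict(red=(172,182),blue=(105,125),green=(50,85)).items():
        H=hsv[:,:,0].astype(int); H2=np.where(H<8,H+180,H) if col=='red' else H
        k=((H2>=lo)&(H2<=hi)&(hsv[:,:,1]>140)&(hsv[:,:,2]>80)).astype(np.uint8)
        nn,l,st,ce=cv2.connectedComponentsWithStats(k)
        for i in range(1,nn):
            if 100<st[i,4]<300: print(col,np.round(ce[i],1),st[i,2:5],np.round(ray(c,*ce[i],0.044),3))
E
```

```text
time_s: 11.17
position: [0.5612, 0.0809, 0.2041]
ee_rot: [0.007, -0.062, 0.998, -0.0]
contact_force: [0.4, 0.7, 0.4]
gripper_width: 0.0509
now [0.5612 0.0809 0.2041] phi -172.89 w 0.0509 F [0.4 0.7 0.4] M [ 0.01 -0.04 -0.02] t 11.2 q6 -97
tx 159.5 ty -201.7 tz 4.1 roll -269.9
red [313.9 228.1] [ 15  13 160] [ 0.428 -0.139  0.044]
blue [201.7 224.5] [ 14   9 107] [0.442 0.177 0.044]
blue [305.8 262.6] [ 15  14 155] [ 0.333 -0.114  0.044]
```

View pics/w7.png

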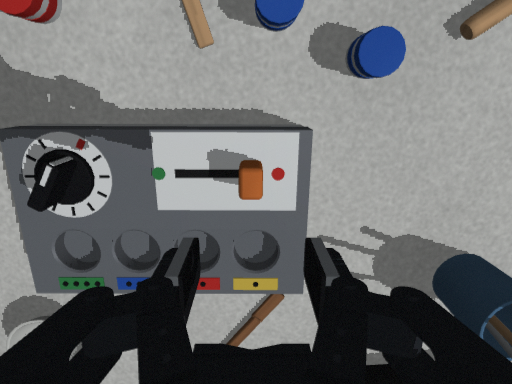

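Lock grip is next to the red dot (278,174) and the dial is still at zero. Moving over the red jar.

```bash
python3 -m jog '[[-0.2,15,-18,0,6],[-0.2,35,-45,0,13],[-0.2,58,-74,0,20],[-0.2,80,-102,0,27],[-0.2,103,-130,0,34],[-0.2,126,-160,0,41],[-0.2,145,-184,0,48],[-0.2,159,-201,0,54]]' 20 && python3 -m jog '[[0.1,0,0,0,7],[0.1,0,0,0,14],[0.1,0,0,0,21],[0.1,0,0,0,28],[0.1,0,0,0,34],[0.1,0,0,0,36],[0.1,0,0,0,36],[0.1,0,0,0,36]]'
python3 - <<'E'
from h import *
go(.428,-.139,.2,97)
snap('wrist','w8')
E
```

```text
time_s: 11.93
position: [0.4224, -0.14, 0.1948]
ee_rot: [-0.002, 0.401, 0.916, -0.0]
contact_force: [1.2, 0.6, -1.0]
gripper_width: 0.0511
time_s: 12.6
position: [0.424, -0.1383, 0.1952]
ee_rot: [-0.001, 0.661, 0.75, -0.0]
contact_force: [1.2, 0.3, -0.4]
gripper_width: 0.0385
now [ 0.424  -0.1383  0.1952] phi 97.17 w 0.0385 F [ 1.2  0.3 -0.4] M [ 0.03 -0.02 -0.01] t 12.6 q6 -35
tx -1.2 ty 3.9 tz -4.8 roll 0.2
```

View pics/w8.png

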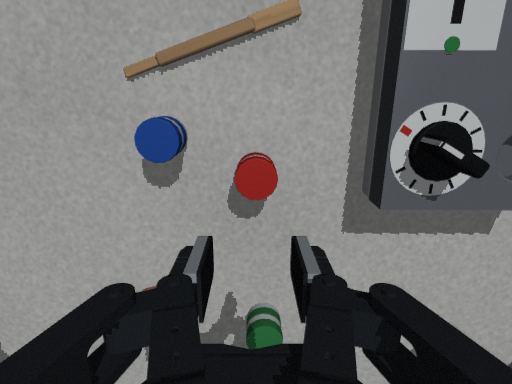

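```bash
cat >> h.py <<'E'
from scipy.optimize import least_squares
HUE=dict(red=(172,188),blue=(105,125),green=(50,85))
def lid(f,col,u,v,z=.044,r=.021):
    im,c=load(f); hsv=cv2.cvtColor(im,cv2.COLOR_RGB2HSV); H=hsv[:,:,0].astype(int); lo,hi=HUE[col]
    H=np.where(H<10,H+180,H) if col=='red' else H
    k=((H>=lo)&(H<=hi)&(hsv[:,:,1]>110)&(hsv[:,:,2]>50)).astype(np.uint8)
    n,l,st,ce=cv2.connectedComponentsWithStats(k); k=(l==l[v,u]).astype(np.uint8); assert l[v,u]>0
    cs,_=cv2.findContours(k,cv2.RETR_EXTERNAL,cv2.CHAIN_APPROX_NONE); P=max(cs,key=cv2.contourArea)[:,0]
    W=np.array([ray(c,a,b,z)[:2] for a,b in P])
    cam=np.array(c['T'])[:2,3]; m=W.mean(0)
    d=(m-cam)/np.linalg.norm(m-cam)
    # body is seen on the near-camera side displaced; keep far-from-camera silhouette half of the lid top
    out=[]
    for sgn in (1,-1):
        S=W[sgn*((W-m)@d)>0.002]
        s=least_squares(lambda p:np.hypot(*(S-p).T)-r,m); out.append((np.round(s.x,4),round(1e3*np.sqrt(np.mean(s.fun**2)),2)))
    print(f,col,'far-side fit',out[0],'near-side fit',out[1],'n',len(P))
E
python3 - <<'E'
from h import *
lid('w8','red',256,180)
lid('t7','red',314,228)
lid('t7','blue',202,224)
lid('t0' if 0 else 'top0','blue',202,226); lid('top0','green',379,216);lid('top0','red',314,228)
go(.428,-.139,.2,97)
E
```

```text
w8 red far-side fit (array([ 0.4277, -0.138 ]), np.float64(0.51)) near-side fit (array([ 0.4273, -0.1357]), np.float64(1.18)) n 128
t7 red far-side fit (array([ 0.4276, -0.138 ]), np.float64(1.13)) near-side fit (array([ 0.427 , -0.1405]), np.float64(1.38)) n 41
t7 blue far-side fit (array([0.4423, 0.1731]), np.float64(3.43)) near-side fit (array([0.4419, 0.1825]), np.float64(3.91)) n 36
top0 blue far-side fit (array([0.4382, 0.1751]), np.float64(1.52)) near-side fit (array([0.4374, 0.1799]), np.float64(1.68)) n 38
top0 green far-side fit (array([ 0.4599, -0.3208]), np.float64(1.79)) near-side fit (array([ 0.4606, -0.3267]), np.float64(1.72)) n 39
top0 red far-side fit (array([ 0.4276, -0.138 ]), np.float64(1.13)) near-side fit (array([ 0.427 , -0.1405]), np.float64(1.38)) n 41
now [ 0.4241 -0.1384  0.1954] phi 97.17 w 0.0385 F [ 0.   0.5 -0.1] M [ 0.02 -0.    0.01] t 12.7 q6 -35
tx -1.1 ty 3.8 tz -4.6 roll 0.2
```

```bash
python3 -m jog '[[-0.5,-1,3.8,0,0],[-0.5,-1,3.8,0,0],[-0.5,-1,3.8,20,0],[-0.5,-1,3.8,50,0],[-0.5,-1,3.8,85,0],[-0.5,-1,3.8,115,0],[-0.5,-1,3.8,135,0],[-0.5,-1,3.8,150,0]]' 20 && python3 -m jog '[[-0.5,0,0,0,0],[-0.5,0,0,0,0],[-0.5,0,0,0,0],[1,0,0,0,0],[1,0,0,0,0],[1,0,0,0,0],[1,0,0,0,0],[1,0,0,0,0]]'
python3 - <<'E'
from h import *
go(.428,-.138,.045,97)
snap('wrist','w9')
E
```

```text
time_s: 13.32
position: [0.4276, -0.1388, 0.0442]
ee_rot: [-0.001, 0.662, 0.75, -0.0]
contact_force: [0.1, -0.2, 1.0]
gripper_width: 0.0642
time_s: 13.98
position: [0.4286, -0.1393, 0.0466]
ee_rot: [0.0, 0.662, 0.749, 0.0]
contact_force: [-0.6, -0.3, -0.7]
gripper_width: 0.0032
now [ 0.4286 -0.1393  0.0466] phi 97.08 w 0.0032 F [-0.6 -0.3 -0.7] M [-0.05  0.04 -0.02] t 14.0 q6 -35
tx 1.4 ty -0.5 tz 1.6 roll 0.1
```

View pics/w9.png

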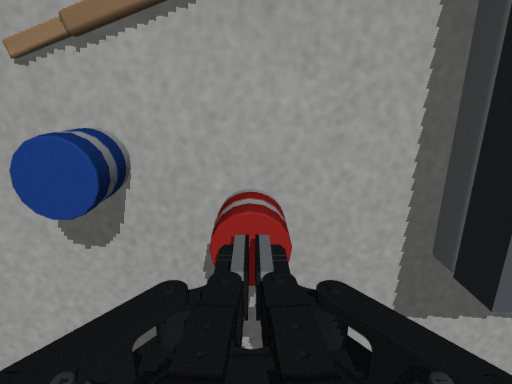

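The fingers shut on nothing (3 mm), so the jar isn't between the pads. I'll locate it again.

Run:
```python
from h import *
lid('w9','red',225,240)
im,c=load('w9'); print(proj(c,(.4286,-.1393,.0246)),proj(c,(.4286,-.1393,.0466)))
im,c=snap('top','t9'); cv2.imwrite('pics/t9b.png',cv2.resize(im[180:290,180:400,::-1],None,fx=3.6,fy=3.6,interpolation=cv2.INTER_CUBIC))
snap('scene','s9')
im,_=load('s9'); cv2.imwrite('pics/s9b.png',cv2.resize(im[150:320,130:350][:,:,::-1],None,fx=3.5,fy=3.5,interpolation=cv2.INTER_CUBIC))
```

```text
w9 red far-side fit (array([ 0.426 , -0.1275]), np.float64(5.9)) near-side fit (array([ 0.4271, -0.136 ]), np.float64(7.07)) n 383
[251.7924199  233.97186877] [251.89348392 252.51847038]
```

View pics/s9b.png

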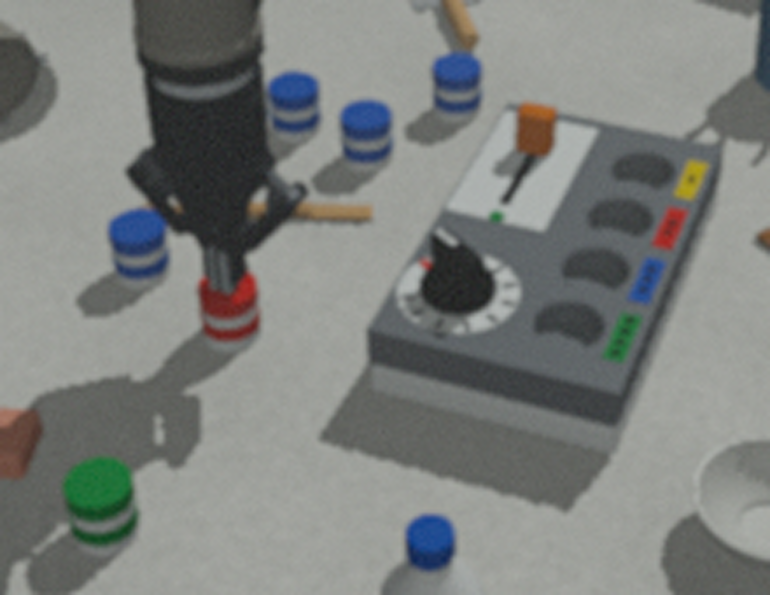

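View pics/t9b.png

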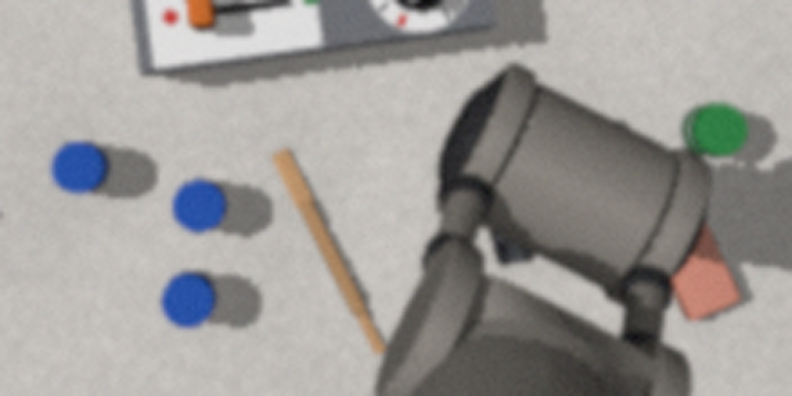

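Run:
```python
from h import *
a,_=load('scene0'); b,c=load('s9')
f=lambda m:cv2.resize(m[205:265,160:230][:,:,::-1],None,fx=5.7,fy=5.7,interpolation=cv2.INTER_CUBIC)
cv2.imwrite('pics/cmp.png',np.hstack([f(a),f(b)]))
for z in (.0246,.035,.044,.0466): print(z,proj(c,(.4286,-.1393,z)))
for z in (.0246,.035,.044,.0466): print(z,proj(load('w9')[1],(.4286,-.1393,z)))
w,_=load('w9'); cv2.imwrite('pics/w9c.png',cv2.resize(w[170:330,170:340,::-1],None,fx=3.6,fy=3.6,interpolation=cv2.INTER_CUBIC))
```

```text
0.0246 [195.48215598 235.84178509]
0.035 [195.10992553 232.57591692]
0.044 [194.78449001 229.7206172 ]
0.0466 [194.68989634 228.89067311]
0.0246 [251.7924199  233.97186877]
0.035 [251.83702862 242.15816714]
0.044 [251.88014407 250.07042827]
0.0466 [251.89348392 252.51847038]
```

View pics/cmp.png

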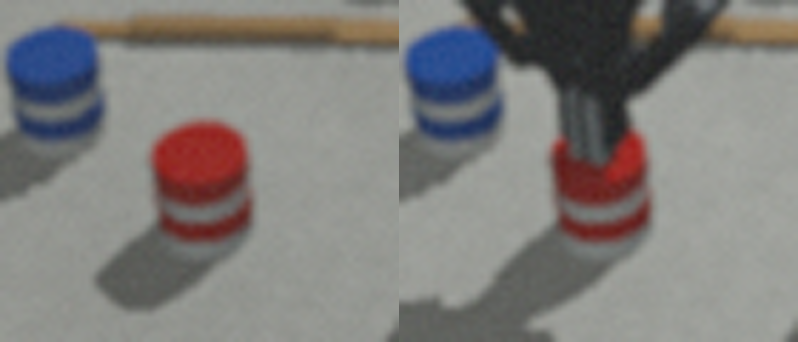

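View pics/w9c.png

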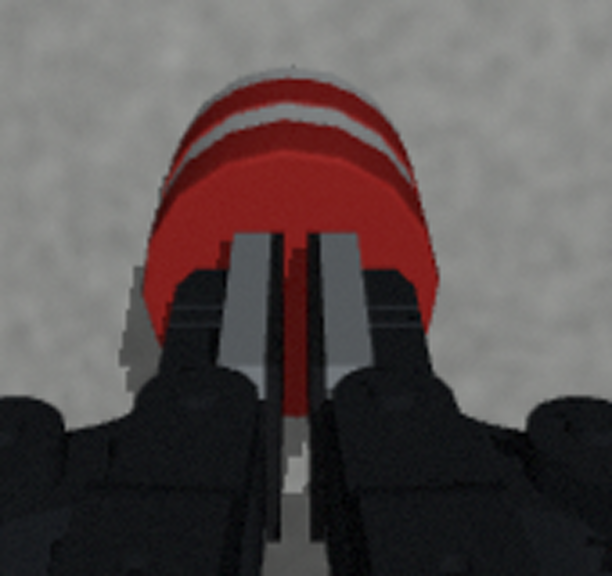

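Run:
```python
from h import *
c=load('w9')[1]
f=np.radians(97.1); X=np.array([np.cos(f),np.sin(f)])
for dx in (-.011,0,.011):
  for z in (.0246,.035,.045,.055): 
    p=np.r_[np.array([.4286,-.1393])+X*dx,z]; print(dx,z,np.round(proj(c,p),1))
print(np.round(c['T'],4).tolist()); s=monitor.read_state(); print(s['position'],s['ee_rot'],s['qpos'])
# jar lid top: near bottom edges; lid width in image
print(proj(c,(.4277,-.138,.044)), proj(c,(.4277,-.117,.044)),proj(c,(.4277,-.117,0)))
```

```text
-0.011 0.0246 [251.8 251.6]
-0.011 0.035 [251.8 260.7]
-0.011 0.045 [251.9 270.5]
-0.011 0.055 [251.9 281.5]
0 0.0246 [251.8 234. ]
0 0.035 [251.8 242.2]
0 0.045 [251.9 251. ]
0 0.055 [251.9 261. ]
0.011 0.0246 [251.8 215.7]
0.011 0.035 [251.8 222.9]
0.011 0.045 [251.9 230.7]
0.011 0.055 [251.9 239.6]
[[0.9924, 0.1175, 0.0376, 0.4191], [0.1234, -0.9494, -0.2888, -0.0659], [0.0017, 0.2913, -0.9566, 0.1874], [0.0, 0.0, 0.0, 1.0]]
[ 0.42850275 -0.13931807  0.04639523] [ 1.19177309e-04  6.62096818e-01  7.49418301e-01 -1.20475063e-05] [-4.84672960e-01  4.69738260e-01  1.95338759e+00 -1.21299660e-04
  7.18240922e-01 -6.08151464e-01]
[250.42081794 247.54966856] [255.74144324 208.44092716] [254.72392727 184.1456711 ]
```

Run:
```python
from h import *
for f,tcp,phi,w in (('w8',(.4241,-.1384,.1954),97.17,.0385),('w7',(.5612,.0809,.2041),-172.89,.0509),('w2',(.5773,-.0933,.0919),6.6,.0514),('w5',(.5598,.0706,.0979),-172.9,.019)):
  c=load(f)[1]; a=np.radians(phi); X=np.array([np.cos(a),np.sin(a)]); Y=np.array([np.sin(a),-np.cos(a)])
  print(f,[ (round(h,3),[np.round(proj(c,np.r_[np.array(tcp[:2])+X*.011+s*Y*w/2,tcp[2]-h])).astype(int).tolist() for s in (-1,1)]) for h in (-.01,0,.01,.02,.03)])
im,_=load('w8'); cv2.imwrite('pics/w8c.png',cv2.resize(im[210:340,160:360,::-1],None,fx=4,fy=4))
```

```text
w8 [(-0.01, [[210, 242], [294, 242]]), (0, [[212, 233], [292, 233]]), (0.01, [[215, 225], [289, 225]]), (0.02, [[217, 218], [287, 218]]), (0.03, [[219, 211], [286, 211]])]
w7 [(-0.01, [[196, 242], [308, 242]]), (0, [[199, 233], [304, 233]]), (0.01, [[202, 224], [301, 224]]), (0.02, [[205, 217], [298, 217]]), (0.03, [[207, 210], [296, 210]])]
w2 [(-0.01, [[195, 241], [307, 241]]), (0, [[198, 232], [304, 232]]), (0.01, [[201, 224], [301, 224]]), (0.02, [[204, 217], [298, 217]]), (0.03, [[207, 210], [296, 211]])]
w5 [(-0.01, [[231, 242], [272, 242]]), (0, [[232, 233], [271, 233]]), (0.01, [[233, 225], [270, 225]]), (0.02, [[234, 217], [269, 217]]), (0.03, [[235, 211], [268, 211]])]
```

View pics/w8c.png

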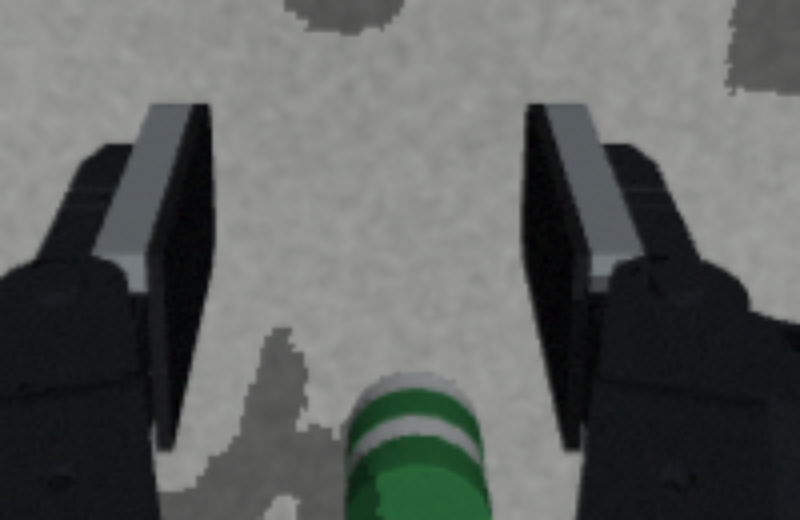

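Evidence from w5, w7, w8 and w9 agrees: the tips sit about level with the reported TCP z (3 mm behind it), not 22 mm ahead. So the fingers shut just above the lid, and the jar is upright and unmoved. From here I'll treat the reported z as tip height.

```bash
python3 -m jog '[[1,0,0,-30,0],[1,0,0,-60,0],[-0.5,0,0,-60,0],[-0.5,0,0,-60,0],[-0.5,0,0,-60,0],[-0.5,0,0,-60,0],[-0.5,0,0,-60,0],[-0.5,0,0,-60,0]]' 20
python3 - <<'E'
from h import *
snap('wrist','w10'); lid('w10','red',250,200)
go(.4277,-.138,.045,97)
E
```

```text
time_s: 14.8
position: [0.428, -0.1391, 0.1055]
ee_rot: [-0.001, 0.662, 0.749, -0.0]
contact_force: [0.4, 0.1, -0.4]
gripper_width: 0.0642
w10 red far-side fit (array([ 0.4276, -0.1381]), np.float64(0.49)) near-side fit (array([ 0.427 , -0.1338]), np.float64(1.48)) n 185
now [ 0.4281 -0.1391  0.1056] phi 97.08 w 0.0641 F [ 0.7 -0.1 -0.7] M [ 0.04  0.01 -0.01] t 14.8 q6 -35
tx 1.2 ty -0.3 tz 60.6 roll 0.1
```

View pics/w10.png

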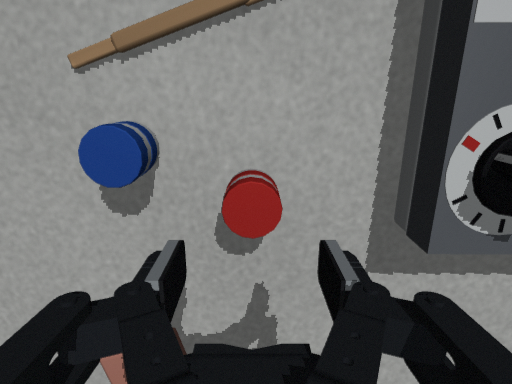

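```bash
python3 -m jog '[[-0.5,1,0,20,0],[-0.5,1,0,40,0],[-0.5,1,0,60,0],[-0.5,1,0,70,0],[-0.5,1,0,80,0],[-0.5,1,0,80,0],[-0.5,1,0,80,0],[-0.5,1,0,80,0]]' 20
python3 - <<'E'
from h import *
snap('wrist','w11');go(.4277,-.138,.02,97)
E
```

```text
time_s: 15.52
position: [0.4286, -0.1384, 0.0266]
ee_rot: [0.0, 0.662, 0.749, 0.0]
contact_force: [0.5, -0.0, 1.1]
gripper_width: 0.0644
now [ 0.4287 -0.1385  0.0268] phi 97.08 w 0.0641 F [ 0.2 -0.  -0.1] M [0.05 0.02 0.  ] t 15.6 q6 -35
tx 0.6 ty -1.0 tz 6.8 roll 0.1
```

View pics/w11.png

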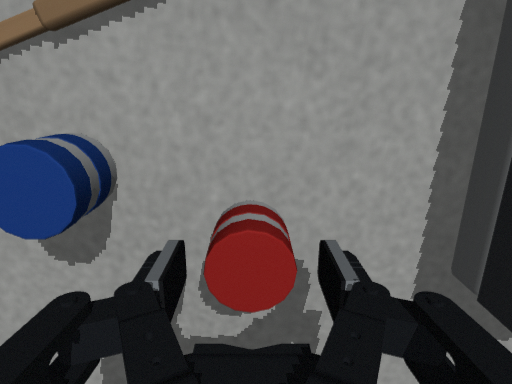

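The jar is now between the pads. Closing.

```bash
python3 -m jog '[[-0.5,0.6,-1,4,0],[-0.5,0.6,-1,6,0],[-0.2,0.6,-1,6,0],[0.3,0.6,-1,6,0],[1,0.6,-1,6,0],[1,0.6,-1,6,0],[1,0.6,-1,6,0],[1,0.6,-1,6,0]]' 30
python3 - <<'E'
from h import *
q=sh(.036,.03);print(q);go(q[0],q[1],.20,97)
E
```

```text
time_s: 16.23
position: [0.4272, -0.1378, 0.0205]
ee_rot: [0.0, 0.662, 0.749, -0.0]
contact_force: [-0.8, 0.7, 5.4]
gripper_width: 0.0409
[0.64450363 0.03444862]
now [ 0.4272 -0.1378  0.0205] phi 97.08 w 0.0409 F [-0.8  0.7  5.4] M [ 0.11  0.32 -0.05] t 16.2 q6 -35
tx 144.2 ty 236.8 tz -179.5 roll 0.1
```

```bash
python3 -m jog '[[1,0,0,-20,0],[1,0,0,-50,0],[1,0,0,-85,0],[1,0,0,-120,0],[1,18,30,-120,0],[1,36,60,-120,0],[1,56,93,-120,0],[1,76,126,-120,0]]' 30
python3 - <<'E'
from h import *
c=load('w7')[1]
for u in ((78,249),(138,249),(257,249)): p=ray(c,*u,.06)[:2]; print(p,RS.T@(p-TS))
q=sh(.036,.03);print(q);go(q[0],q[1],.14,97)
E
```

```text
time_s: 16.9
position: [0.5441, -0.0459, 0.1405]
ee_rot: [0.0, 0.662, 0.749, 0.0]
contact_force: [1.3, -1.0, -0.3]
gripper_width: 0.041
[ 0.65653038 -0.08293091] [ 0.03363215 -0.08797029]
[ 0.64900414 -0.02317548] [ 0.03344436 -0.02774305]
[0.63409589 0.09519024] [0.03307239 0.09155725]
[0.64450363 0.03444862]
now [ 0.5441 -0.0459  0.1405] phi 97.03 w 0.041 F [ 1.3 -1.  -0.3] M [ 0.04 -0.   -0.04] t 16.9 q6 -20
tx 67.5 ty 109.5 tz 0.5 roll 0.0
```

```bash
python3 -m jog '[[1,18,30,0,0],[1,36,58,0,0],[1,54,88,0,0],[1,67.5,109.5,0,0],[1,67.5,109.5,0,0],[1,67.5,109.5,0,0],[1,67.5,109.5,0,0],[1,67.5,109.5,0,0]]' 30
python3 - <<'E'
from h import *
im,c=snap('wrist','w12'); q=sh(.036,.03);print(q);go(q[0],q[1],.14,97)
for p in ((.036,.09),(.036,.03),(.036,-.03),(.036,-.09)): print(proj(c,np.r_[sh(*p),.06]))
E
```

```text
time_s: 17.57
position: [0.6425, 0.0328, 0.14]
ee_rot: [-0.0, 0.662, 0.749, -0.0]
contact_force: [0.1, 0.8, 0.1]
gripper_width: 0.0412
[0.64450363 0.03444862]
now [0.6426 0.0327 0.1403] phi 97.01 w 0.041 F [ 0.6  1.1 -1.1] M [ 0.03 -0.02  0.01] t 17.6 q6 -11
tx 1.5 ty 2.1 tz 0.3 roll 0.0
[255.17263235 115.82316108]
[254.8550803  199.50079908]
[254.58188322 271.49053184]
[254.34435464 334.08131213]
```

View pics/w12.png

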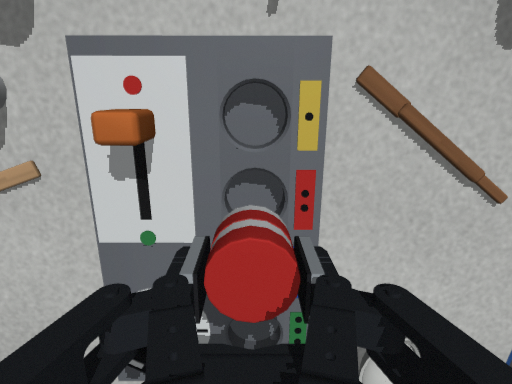

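Run:
```python
from h import *
im,c=load('w12')
cv2.imwrite('pics/w12c.png',cv2.resize(im[65:240,200:330,::-1],None,fx=3.4,fy=3.4,interpolation=cv2.INTER_CUBIC))
# tab centres and edges
hsv=cv2.cvtColor(im,cv2.COLOR_RGB2HSV)
k=((hsv[:,:,0]>20)&(hsv[:,:,0]<35)&(hsv[:,:,1]>150)).astype(np.uint8); M=cv2.boundingRect(k); print(M)
for u,v in ((M[0],M[1]),(M[0]+M[2],M[1]+M[3])): print(RS.T@(ray(c,u,v,.0605)[:2]-TS))
for n,p in dict(red=(132,85),green=(148,238)).items(): print(n,RS.T@(ray(c,*p,.0605)[:2]-TS))
c2=load('w1')[1]
for n,p in dict(red=(196*.64,160*.64),green=(367*.64,160*.64)).items(): print(n,RS.T@(ray(c2,*p,.0605)[:2]-TS))
```

```text
(141, 81, 180, 276)
[-0.039349    0.11232705]
[ 0.09389075 -0.11359417]
red [-0.04555516  0.10982572]
green [-0.04547087 -0.00081991]
red [-0.04545967  0.10976535]
green [-0.04544268 -0.00014306]
```

View pics/w12c.png

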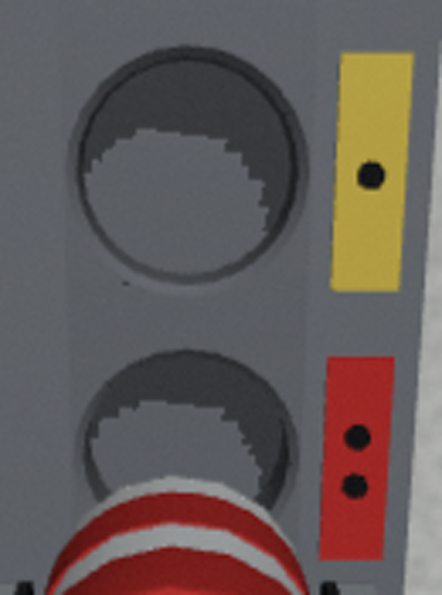

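Run:
```python
from h import *
lid('w12','red',252,280,z=.1635)
q=sh(.036,.0305);print(q);go(q[0],q[1],.14,97)
```

```text
w12 red far-side fit (array([0.6422, 0.0322]), np.float64(0.52)) near-side fit (array([0.6417, 0.0387]), np.float64(2.35)) n 480
[0.64444269 0.03494489]
now [0.6426 0.0327 0.1403] phi 97.01 w 0.041 F [ 0.6  1.1 -1.1] M [ 0.03 -0.02  0.01] t 17.6 q6 -11
tx 2.0 ty 2.1 tz 0.3 roll 0.0
```

```bash
python3 -m jog '[[1,2.3,2.3,10,0],[1,2.3,2.3,30,0],[1,2.3,2.3,45,0],[1,2.3,2.3,54,0],[1,2.3,2.3,56,0],[1,2.3,2.3,56,0],[1,2.3,2.3,56,0],[1,2.3,2.3,56,0]]' 30
python3 - <<'E'
from h import *
q=sh(.036,.0305);go(q[0],q[1],.063,97)
E
```

```text
time_s: 18.28
position: [0.646, 0.0361, 0.0854]
ee_rot: [0.001, 0.662, 0.749, 0.001]
contact_force: [-0.4, 0.0, 0.1]
gripper_width: 0.041
now [0.646  0.0361 0.0854] phi 97.08 w 0.041 F [-0.4  0.   0.1] M [0.02 0.06 0.04] t 18.3 q6 -11
tx -0.9 ty -1.6 tz 22.4 roll 0.1
```

```bash
python3 -m jog '[[1,-0.5,-1.2,0,0],[1,-0.5,-1.2,2,0],[1,-0.5,-1.2,4,0],[1,-0.5,-1.2,6,0],[1,-0.5,-1.2,8,0],[1,-0.5,-1.2,10,0],[1,-0.5,-1.2,10,0],[1,-0.5,-1.2,10,0]]' 30
python3 - <<'E'
from h import *
q=sh(.036,.0305);go(q[0],q[1],.063,97)
E
```

```text
time_s: 18.95
position: [0.6441, 0.0355, 0.074]
ee_rot: [-0.0, 0.662, 0.749, -0.0]
contact_force: [0.8, -1.1, -1.2]
gripper_width: 0.0413
now [0.6441 0.0355 0.074 ] phi 97.08 w 0.0413 F [ 0.8 -1.1 -1.2] M [0.03 0.01 0.01] t 18.9 q6 -11
tx -0.6 ty 0.3 tz 11.0 roll 0.1
```

```bash
python3 -m jog '[[1,0,0,2,0],[1,0,0,4,0],[1,0,0,6,0],[1,0,0,8,0],[1,0,0,9.5,0],[1,0,0,10.5,0],[1,0,0,10.5,0],[1,0,0,10.5,0]]' 30
python3 - <<'E'
from h import *
q=sh(.036,.0305);go(q[0],q[1],.063,97)
E
```

```text
time_s: 19.62
position: [0.6442, 0.0355, 0.0637]
ee_rot: [0.0, 0.662, 0.749, -0.0]
contact_force: [-1.1, -0.3, -0.9]
gripper_width: 0.041
now [0.6442 0.0355 0.0637] phi 97.08 w 0.041 F [-1.1 -0.3 -0.9] M [ 0.01  0.04 -0.03] t 19.6 q6 -11
tx -0.6 ty 0.2 tz 0.7 roll 0.1
```

```bash
python3 -m jog '[[1,0,0,0.5,0],[0,0,0,0.5,0],[-0.3,0,0,0.5,0],[-0.3,0,0,0.5,0],[-0.3,0,0,0.5,0],[-0.3,0,0,-25,0],[-0.3,0,0,-65,0],[-0.3,0,0,-105,0]]' 30
python3 - <<'E'
from h import *
go(.43,.17,.17,97)
im,c=snap('wrist','w13'); print(proj(c,np.r_[sh(.036,.03),.086]))
snap('top','t13'); lid('w13','red',252,215,z=.086)
print(sh(.036,.03))
E
```

```text
time_s: 20.28
position: [0.6432, 0.0356, 0.1687]
ee_rot: [-0.001, 0.662, 0.749, -0.001]
contact_force: [1.6, 0.3, 0.7]
gripper_width: 0.0555
now [0.6432 0.0356 0.1687] phi 97.08 w 0.0555 F [1.6 0.3 0.7] M [ 0.03 -0.06 -0.04] t 20.3 q6 -11
tx 159.7 ty -195.0 tz -1.3 roll 0.1
[253.6055471  201.82004631]
w13 red far-side fit (array([0.6442, 0.0349]), np.float64(0.41)) near-side fit (array([0.6437, 0.0393]), np.float64(1.2)) n 168
[0.64450363 0.03444862]
```

View pics/w13.png

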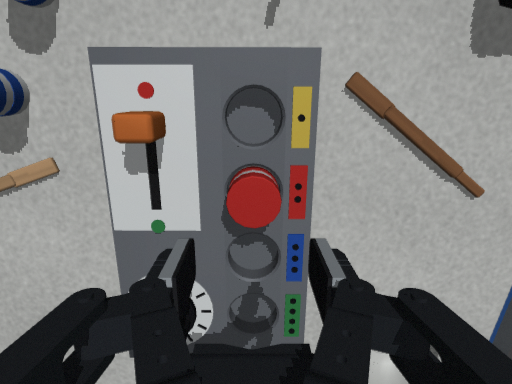

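View pics/t13.png

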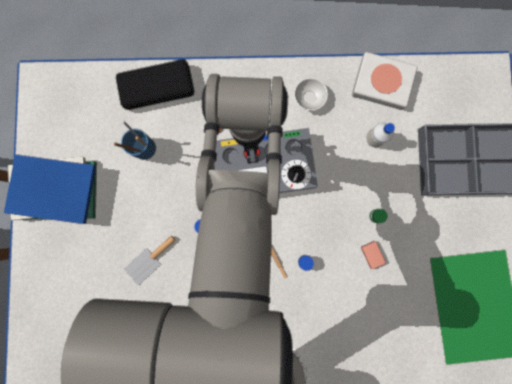

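Red is seated: fit (0.6442, 0.0349) against pocket (0.6445, 0.0344). Next is the blue jar.

```bash
python3 -m jog '[[-0.3,18,-22,0,0],[-0.3,40,-50,0,0],[-0.3,62,-78,0,0],[-0.4,84,-106,0,0],[-0.5,106,-134,0,0],[-0.5,128,-162,0,0],[-0.5,144,-180,0,0],[-0.5,150,-188,0,0]]' 30 && python3 -m jog '[[-0.5,0,0,0,0],[-0.5,0,0,0,0],[-0.5,0,0,0,0],[-0.5,0,0,0,0],[-0.5,0,0,0,0],[-0.5,0,0,0,0],[-0.5,0,0,0,0],[-0.5,0,0,0,0]]' 30
python3 - <<'E'
from h import *
snap('wrist','w14'); go(.438,.177,.17,97)
E
```

```text
time_s: 21.05
position: [0.4362, 0.1626, 0.1688]
ee_rot: [-0.001, 0.661, 0.75, -0.0]
contact_force: [0.5, -0.3, 0.1]
gripper_width: 0.0638
time_s: 21.72
position: [0.4393, 0.161, 0.1687]
ee_rot: [-0.0, 0.662, 0.749, -0.0]
contact_force: [0.2, 0.6, -0.8]
gripper_width: 0.0636
now [0.4392 0.1611 0.1687] phi 97.06 w 0.0642 F [-0.1  0.3  0.1] M [ 0.    0.01 -0.03] t 21.8 q6 4
tx 15.9 ty 0.7 tz -1.3 roll 0.1
```

View pics/w14.png

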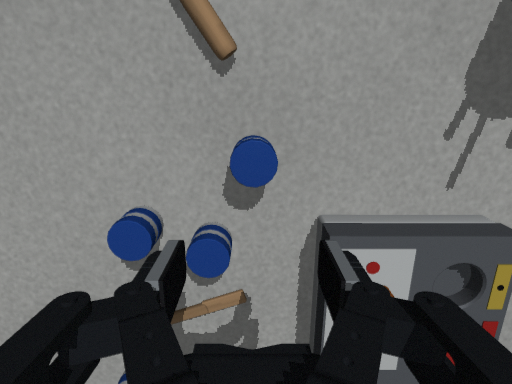

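Run:
```python
from h import *
lid('w14','blue',254,163); go(.438,.177,.022,97)
```

```text
w14 blue far-side fit (array([0.4382, 0.1811]), np.float64(0.48)) near-side fit (array([0.4382, 0.1818]), np.float64(1.03)) n 139
now [0.4392 0.1611 0.1687] phi 97.06 w 0.0642 F [-0.1  0.3  0.1] M [ 0.    0.01 -0.03] t 21.8 q6 4
tx 15.9 ty 0.7 tz 146.7 roll 0.1
```

```bash
python3 -m jog '[[-0.5,10,0.4,20,0],[-0.5,18,0.4,45,0],[-0.5,18,0.4,70,0],[-0.5,18,0.4,80,0],[-0.5,18,0.4,80,0],[-0.5,18,0.4,80,0],[-0.5,18,0.4,80,0],[-0.5,18,0.4,80,0]]' 30
python3 - <<'E'
from h import *
snap('wrist','w15'); lid('w15','blue',252,205); go(.4382,.1811,.021,97)
E
```

```text
time_s: 22.43
position: [0.4381, 0.1793, 0.0899]
ee_rot: [0.001, 0.662, 0.749, 0.001]
contact_force: [0.9, 0.2, 0.0]
gripper_width: 0.0641
w15 blue far-side fit (array([0.4381, 0.181 ]), np.float64(0.6)) near-side fit (array([0.4377, 0.1843]), np.float64(1.69)) n 300
now [0.438  0.1792 0.0898] phi 97.07 w 0.0641 F [-0.4 -0.4 -0.1] M [-0.07 -0.    0.01] t 22.5 q6 6
tx 1.8 ty 0.4 tz 68.8 roll 0.1
```

View pics/w15.png

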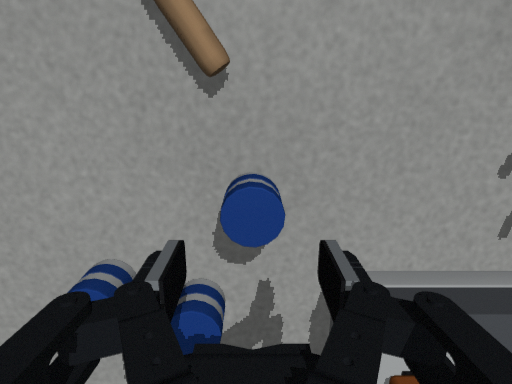

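```bash
python3 -m jog '[[-0.5,1.8,0.4,20,0],[-0.5,1.8,0.4,45,0],[-0.5,1.8,0.4,62,0],[-0.5,1.8,0.4,69,0],[-0.5,1.8,0.4,69,0],[-0.5,1.8,0.4,69,0],[-0.5,1.8,0.4,69,0],[-0.5,1.8,0.4,69,0]]' 30 && python3 -m jog '[[-0.2,0,0,0,0],[0,0,0,0,0],[0.3,0,0,0,0],[1,0,0,0,0],[1,0,0,0,0],[1,0,0,0,0],[1,0,0,0,0],[1,0,0,0,0]]' 30
python3 - <<'E'
from h import *
q=sh(.036,-.0295);print(q);go(q[0],q[1],.15,97)
E
```

```text
time_s: 23.15
position: [0.4383, 0.1811, 0.0209]
ee_rot: [0.001, 0.662, 0.749, 0.001]
contact_force: [-0.4, 1.1, 0.6]
gripper_width: 0.0641
time_s: 23.82
position: [0.4379, 0.1811, 0.0206]
ee_rot: [0.0, 0.662, 0.749, 0.001]
contact_force: [-0.7, -0.3, 6.1]
gripper_width: 0.0412
[ 0.65175485 -0.02460788]
now [0.4379 0.1811 0.0206] phi 97.08 w 0.0412 F [-0.7 -0.3  6.1] M [-0.07  0.14  0.01] t 23.8 q6 6
tx -230.5 ty 186.9 tz -129.4 roll 0.1
```

```bash
python3 -m jog '[[1,0,0,-20,0],[1,0,0,-55,0],[1,0,0,-95,0],[1,-10,8,-130,0],[1,-35,28,-130,0],[1,-63,51,-130,0],[1,-92,75,-130,0],[1,-120,97,-130,0]]' 30 && python3 -m jog '[[1,-28,22,0,0],[1,-55,45,0,0],[1,-80,65,0,0],[1,-98,80,0,0],[1,-110.5,90,0,0],[1,-110.5,90,0,0],[1,-110.5,90,0,0],[1,-110.5,90,0,0]]' 30 && python3 -m jog '[[1,0,0,0,0],[1,0,0,0,0],[1,0,0,0,0],[1,0,0,0,0],[1,0,0,0,0],[1,0,0,0,0],[1,0,0,0,0],[1,0,0,0,0]]' 30
python3 - <<'E'
from h import *
im,c=snap('wrist','w16'); s=monitor.read_state(); lid('w16','blue',252,280,z=s['position'][2]+.0234)
q=sh(.036,-.0295);print(q);go(q[0],q[1],.084,97)
E
```

```text
time_s: 24.48
position: [0.5496, 0.0726, 0.1504]
ee_rot: [0.0, 0.662, 0.75, 0.0]
contact_force: [1.1, 0.4, -1.3]
gripper_width: 0.041
time_s: 25.15
position: [0.6506, -0.024, 0.1495]
ee_rot: [-0.001, 0.662, 0.75, -0.0]
contact_force: [0.6, 1.3, -1.1]
gripper_width: 0.0411
time_s: 25.82
position: [0.6514, -0.0247, 0.1498]
ee_rot: [0.0, 0.662, 0.749, -0.0]
contact_force: [0.7, 0.1, -1.2]
gripper_width: 0.0413
w16 blue far-side fit (array([ 0.6511, -0.0248]), np.float64(0.44)) near-side fit (array([ 0.6502, -0.0161]), np.float64(2.07)) n 304
[ 0.65175485 -0.02460788]
now [ 0.6514 -0.0248  0.1498] phi 97.08 w 0.0407 F [-0.5  0.   0.3] M [-0.    0.02  0.03] t 25.9 q6 -16
tx 0.1 ty 0.3 tz 65.8 roll 0.1
```

View pics/w16.png

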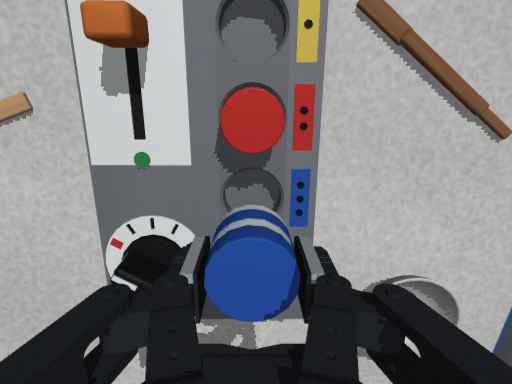

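```bash
python3 -m jog '[[1,0.1,0.7,15,0],[1,0.1,0.7,35,0],[1,0.1,0.7,55,0],[1,0.1,0.7,64,0],[1,0.1,0.7,66,0],[1,0.1,0.7,66,0],[1,0.1,0.7,66,0],[1,0.1,0.7,66,0]]' 30 && python3 -m jog '[[1,0,0,2,0],[1,0,0,4,0],[1,0,0,6,0],[1,0,0,8,0],[1,0,0,10,0],[1,0,0,11,0],[1,0,0,11,0],[1,0,0,11,0]]' 30
python3 - <<'E'
from h import *
q=sh(.036,-.0295);print(q);go(q[0],q[1],.063,97)
E
```

```text
time_s: 26.53
position: [0.653, -0.0247, 0.0852]
ee_rot: [0.001, 0.662, 0.749, 0.001]
contact_force: [0.3, 0.1, -0.0]
gripper_width: 0.0411
time_s: 27.2
position: [0.6521, -0.0246, 0.0727]
ee_rot: [-0.0, 0.662, 0.749, -0.0]
contact_force: [-0.9, 0.2, -1.0]
gripper_width: 0.0411
[ 0.65175485 -0.02460788]
now [ 0.6521 -0.0246  0.0727] phi 97.08 w 0.0411 F [-0.9  0.2 -1. ] M [-0.02  0.03 -0.  ] t 27.2 q6 -16
tx 0.0 ty -0.4 tz 9.7 roll 0.1
```

```bash
python3 -m jog '[[1,0,0,2,0],[1,0,0,4,0],[1,0,0,6,0],[1,0,0,8,0],[1,0,0,9,0],[1,0,0,9.5,0],[1,0,0,9.5,0],[1,0,0,9.5,0]]' 30 && python3 -m jog '[[1,0,0,0.3,0],[0,0,0,0.3,0],[-0.3,0,0,0.3,0],[-0.3,0,0,0.3,0],[-0.3,0,0,0.3,0],[-0.3,0,0,-25,0],[-0.3,0,0,-65,0],[-0.3,0,0,-105,0]]' 30
python3 - <<'E'
from h import *
im,c=snap('wrist','w17'); print(proj(c,np.r_[sh(.036,-.03),.086]))
lid('w17','blue',252,205,z=.086); print(sh(.036,-.03)); go(.46,-.324,.17,97)
snap('top','t17')
E
```

```text
time_s: 27.87
position: [0.6522, -0.0246, 0.0633]
ee_rot: [0.0, 0.662, 0.749, -0.0]
contact_force: [-0.5, -0.5, -0.3]
gripper_width: 0.041
time_s: 28.53
position: [0.6512, -0.0244, 0.1682]
ee_rot: [-0.001, 0.662, 0.749, -0.001]
contact_force: [1.5, 0.3, 0.1]
gripper_width: 0.0554
[252.81042859 201.43482254]
w17 blue far-side fit (array([ 0.652 , -0.0249]), np.float64(0.43)) near-side fit (array([ 0.6513, -0.0207]), np.float64(1.34)) n 173
[ 0.65181579 -0.02510415]
now [ 0.6555 -0.025   0.179 ] phi 97.09 w 0.0557 F [ 2.8 -1.5  7.3] M [-0.04 -0.13 -0.03] t 28.6 q6 -16
tx -272.6 ty -230.9 tz 9.0 roll 0.1
```

View pics/w17.png

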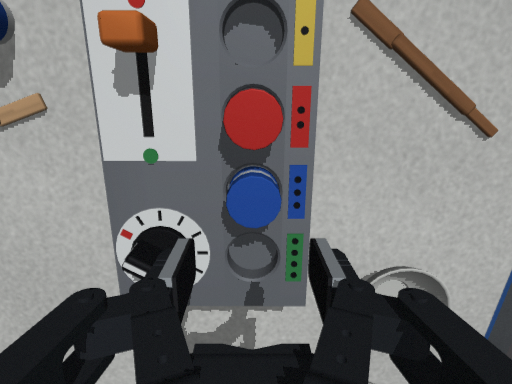

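View pics/t17.png

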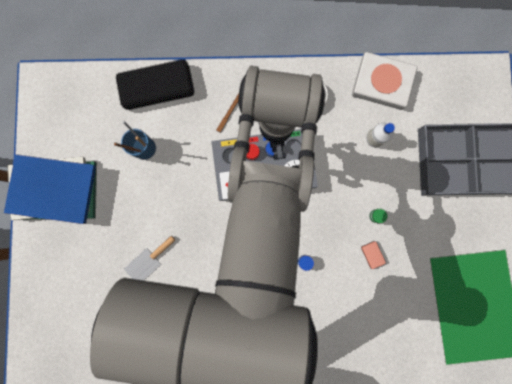

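```bash
python3 -m jog '[[-0.3,-20,-17,0,0],[-0.3,-48,-41,0,0],[-0.3,-76,-65,0,0],[-0.3,-104,-88,0,0],[-0.3,-132,-112,0,0],[-0.3,-160,-136,0,0],[-0.3,-188,-160,0,0],[-0.3,-214,-182,0,0]]' 30 && python3 -m jog '[[-0.5,-24,-20,0,0],[-0.5,-44,-37,0,0],[-0.5,-58,-49,0,0],[-0.5,-58,-49,0,0],[-0.5,-58,-49,0,0],[-0.5,-58,-49,0,0],[-0.5,-58,-49,0,0],[-0.5,-58,-49,0,0]]' 30
python3 - <<'E'
from h import *
snap('wrist','w18'); go(.46,-.324,.17,97)
E
```

```text
time_s: 29.3
position: [0.4965, -0.2608, 0.1683]
ee_rot: [0.0, 0.662, 0.749, -0.0]
contact_force: [1.1, -0.2, -0.3]
gripper_width: 0.0554
time_s: 29.97
position: [0.4571, -0.3219, 0.1683]
ee_rot: [-0.0, 0.661, 0.75, 0.0]
contact_force: [0.1, 0.2, -0.5]
gripper_width: 0.0641
now [ 0.457  -0.322   0.1683] phi 97.17 w 0.0646 F [-0.   0.4 -0.6] M [-0.03  0.01 -0.  ] t 30.0 q6 -50
tx -2.3 ty 2.7 tz -1.7 roll 0.2
```

View pics/w18.png

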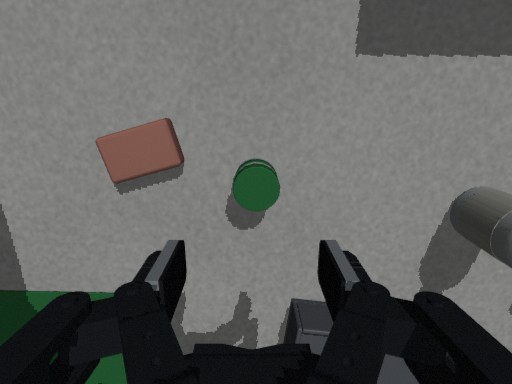

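Run:
```python
from h import *
lid('w18','green',256,188); c=load('w18')[1]
for p in ((183,160),(170,118),(118,183)): print(ray(c,*p,.018))
go(.46,-.324,.021,97)
```

```text
w18 green far-side fit (array([ 0.461 , -0.3234]), np.float64(0.78)) near-side fit (array([ 0.4612, -0.3215]), np.float64(1.55)) n 215
[ 0.39130313 -0.31289326  0.018     ]
[ 0.37732085 -0.27605895  0.018     ]
[ 0.33111416 -0.34289812  0.018     ]
now [ 0.457  -0.322   0.1683] phi 97.17 w 0.0646 F [-0.   0.4 -0.6] M [-0.03  0.01 -0.  ] t 30.0 q6 -50
tx -2.3 ty 2.7 tz 147.3 roll 0.2
```

```bash
python3 -m jog '[[-0.5,-1.9,3.8,15,0],[-0.5,-1.9,3.8,45,0],[-0.5,-1.9,3.8,70,0],[-0.5,-1.9,3.8,80,0],[-0.5,-1.9,3.8,80,0],[-0.5,-1.9,3.8,80,0],[-0.5,-1.9,3.8,80,0],[-0.5,-1.9,3.8,80,0]]' 30
python3 - <<'E'
from h import *
snap('wrist','w19'); lid('w19','green',252,205); go(.461,-.3234,.021,97)
E
```

```text
time_s: 30.68
position: [0.4613, -0.325, 0.09]
ee_rot: [0.002, 0.662, 0.749, -0.0]
contact_force: [-1.2, 0.3, 0.2]
gripper_width: 0.0641
w19 green far-side fit (array([ 0.4611, -0.3235]), np.float64(0.73)) near-side fit (array([ 0.461 , -0.3203]), np.float64(1.76)) n 315
now [ 0.4611 -0.325   0.0898] phi 97.09 w 0.0638 F [ 0.1 -0.  -0.3] M [ 0.    0.   -0.04] t 30.7 q6 -50
tx 1.6 ty 0.1 tz 68.8 roll 0.1
```

```bash
python3 -m jog '[[-0.5,1.6,0,20,0],[-0.5,1.6,0,45,0],[-0.5,1.6,0,62,0],[-0.5,1.6,0,69,0],[-0.5,1.6,0,69,0],[-0.5,1.6,0,69,0],[-0.5,1.6,0,69,0],[-0.5,1.6,0,69,0]]' 30 && python3 -m jog '[[-0.2,0,0,0,0],[0,0,0,0,0],[0.3,0,0,0,0],[1,0,0,0,0],[1,0,0,0,0],[1,0,0,0,0],[1,0,0,0,0],[1,0,0,0,0]]' 30
python3 - <<'E'
from h import *
q=sh(.036,-.0895);print(q);go(q[0],q[1],.15,97)
E
```

```text
time_s: 31.4
position: [0.4609, -0.3235, 0.0207]
ee_rot: [0.001, 0.662, 0.749, -0.0]
contact_force: [-0.1, -0.5, 0.0]
gripper_width: 0.0639
time_s: 32.07
position: [0.4606, -0.3231, 0.0202]
ee_rot: [0.001, 0.662, 0.749, -0.0]
contact_force: [-1.0, 1.0, 7.0]
gripper_width: 0.0412
[ 0.65906701 -0.08416065]
now [ 0.4606 -0.3231  0.0202] phi 97.08 w 0.0412 F [-1.  1.  7.] M [0.15 0.11 0.07] t 32.1 q6 -50
tx 212.6 ty 226.4 tz -129.8 roll 0.1
```

```bash
python3 -m jog '[[1,0,0,-20,0],[1,0,0,-55,0],[1,0,0,-95,0],[1,8,8,-130,0],[1,27,29,-130,0],[1,53,56,-130,0],[1,80,85,-130,0],[1,107,114,-130,0]]' 30 && python3 -m jog '[[1,26,28,0,0],[1,53,56,0,0],[1,75,80,0,0],[1,93,99,0,0],[1,105.6,112.4,0,0],[1,105.6,112.4,0,0],[1,105.6,112.4,0,0],[1,105.6,112.4,0,0]]' 30 && python3 -m jog '[[1,0,0,0,0],[1,0,0,0,0],[1,0,0,0,0],[1,0,0,0,0],[1,0,0,0,0],[1,0,0,0,0],[1,0,0,0,0],[1,0,0,0,0]]' 30
python3 - <<'E'
from h import *
im,c=snap('wrist','w20'); s=monitor.read_state(); lid('w20','green',252,280,z=s['position'][2]+.0238)
q=sh(.036,-.0895);print(q);go(q[0],q[1],.084,97)
E
```

```text
time_s: 32.73
position: [0.5608, -0.2014, 0.1496]
ee_rot: [0.0, 0.663, 0.749, 0.0]
contact_force: [1.0, -1.3, 0.5]
gripper_width: 0.0414
time_s: 33.4
position: [0.6581, -0.0844, 0.1489]
ee_rot: [-0.0, 0.662, 0.749, -0.0]
contact_force: [0.0, -0.9, -0.3]
gripper_width: 0.041
time_s: 34.07
position: [0.6587, -0.0839, 0.1493]
ee_rot: [0.0, 0.662, 0.749, -0.0]
contact_force: [0.5, 0.5, -1.2]
gripper_width: 0.0412
w20 green far-side fit (array([ 0.6584, -0.0844]), np.float64(0.57)) near-side fit (array([ 0.6578, -0.0782]), np.float64(2.4)) n 476
[ 0.65906701 -0.08416065]
now [ 0.6587 -0.0839  0.1493] phi 97.08 w 0.0413 F [-0.  -0.  -0.6] M [ 0.    0.01 -0.02] t 34.1 q6 -21
tx -0.3 ty 0.3 tz 65.3 roll 0.1
```

View pics/w20.png

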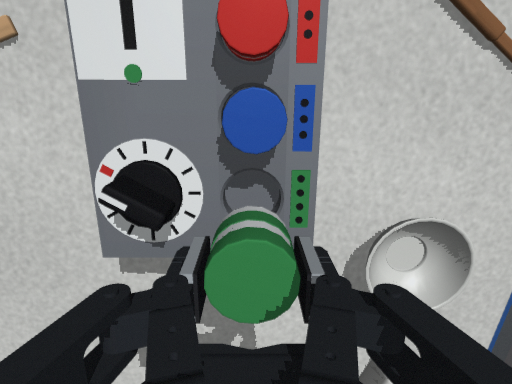

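```bash
python3 -m jog '[[1,0.1,0.7,15,0],[1,0.1,0.7,35,0],[1,0.1,0.7,55,0],[1,0.1,0.7,63,0],[1,0.1,0.7,65,0],[1,0.1,0.7,65,0],[1,0.1,0.7,65,0],[1,0.1,0.7,65,0]]' 30 && python3 -m jog '[[1,0,0,2,0],[1,0,0,4,0],[1,0,0,6,0],[1,0,0,8,0],[1,0,0,10,0],[1,0,0,11,0],[1,0,0,11,0],[1,0,0,11,0]]' 30
python3 - <<'E'
from h import *
q=sh(.036,-.0895);print(q);go(q[0],q[1],.063,97)
E
```

```text
time_s: 34.78
position: [0.6602, -0.0839, 0.0858]
ee_rot: [0.001, 0.662, 0.749, 0.001]
contact_force: [0.2, 0.0, 0.1]
gripper_width: 0.0412
time_s: 35.45
position: [0.6593, -0.0837, 0.0732]
ee_rot: [-0.0, 0.662, 0.749, -0.0]
contact_force: [0.8, -0.7, -1.0]
gripper_width: 0.041
[ 0.65906701 -0.08416065]
now [ 0.6593 -0.0837  0.0732] phi 97.08 w 0.041 F [ 0.8 -0.7 -1. ] M [-0.06 -0.01 -0.  ] t 35.5 q6 -21
tx -0.4 ty -0.3 tz 10.2 roll 0.1
```

```bash
python3 -m jog '[[1,0,0,2,0],[1,0,0,4,0],[1,0,0,6,0],[1,0,0,8,0],[1,0,0,9.5,0],[1,0,0,10.3,0],[1,0,0,10.3,0],[1,0,0,10.3,0]]' 30 && python3 -m jog '[[0.3,0,0,0.3,0],[-0.1,0,0,0.3,0],[-0.1,0,0,0.3,0],[-0.1,0,0,0.3,0],[-0.1,0,0,0.3,0],[-0.1,0,0,-25,0],[-0.1,0,0,-65,0],[-0.1,0,0,-105,0]]' 30
python3 - <<'E'
from h import *
im,c=snap('wrist','w21'); print(proj(c,np.r_[sh(.036,-.09),.086]))
lid('w21','green',252,205,z=.086); print(sh(.036,-.09)); q=sh(-.045,.0855); print(q); go(q[0],q[1],.17,7)
E
```

```text
time_s: 36.12
position: [0.6594, -0.0837, 0.063]
ee_rot: [0.0, 0.662, 0.749, -0.0]
contact_force: [0.7, -0.0, -1.3]
gripper_width: 0.0412
time_s: 36.78
position: [0.6585, -0.0835, 0.1678]
ee_rot: [-0.002, 0.662, 0.749, -0.001]
contact_force: [1.6, -0.6, 0.3]
gripper_width: 0.0469
[252.80383896 202.23632434]
w21 green far-side fit (array([ 0.6594, -0.0843]), np.float64(0.49)) near-side fit (array([ 0.6589, -0.0805]), np.float64(1.21)) n 168
[ 0.65912795 -0.08465692]
[0.55734364 0.07966351]
now [ 0.6627 -0.0845  0.1788] phi 97.09 w 0.0469 F [ 2.9 -0.7  7.5] M [-0.07 -0.13  0.01] t 36.8 q6 -21
tx 175.9 ty -84.3 tz 8.8 roll 90.1
```

View pics/w21.png

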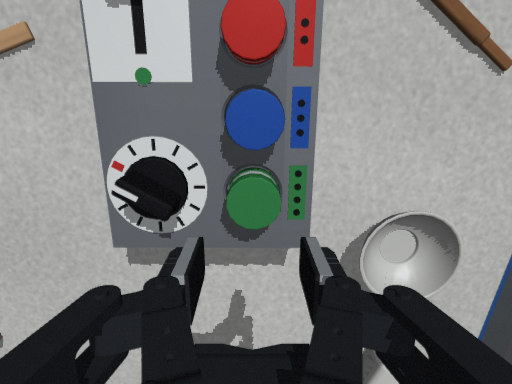

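Green is seated: fit (0.6594, −0.0843) against pocket (0.6591, −0.0847). Red and blue look unchanged. Back to the lock grip.

```bash
python3 -m jog '[[-0.2,20,-10,0,-6],[-0.2,46,-22,0,-13],[-0.2,75,-36,0,-20],[-0.2,105,-50,0,-27],[-0.2,132,-63,0,-34],[-0.2,155,-74,0,-41],[-0.2,170,-80,0,-48],[-0.2,176,-82,0,-54]]' 20 && python3 -m jog '[[-0.2,0,0,0,-7],[-0.2,0,0,0,-14],[-0.2,0,0,0,-21],[-0.2,0,0,0,-28],[-0.2,0,0,0,-34],[-0.2,0,0,0,-36],[-0.2,0,0,0,-36],[-0.2,0,0,0,-36]]'
python3 - <<'E'
from h import *
im,c=snap('wrist','w22'); q=sh(-.044,.0855); go(q[0],q[1],.08,187)
E
```

```text
time_s: 37.5
position: [0.5549, 0.0831, 0.1683]
ee_rot: [-0.0, 0.246, 0.969, 0.0]
contact_force: [0.7, -0.4, -0.5]
gripper_width: 0.0515
time_s: 38.17
position: [0.5563, 0.0808, 0.168]
ee_rot: [0.0, -0.061, 0.998, -0.0]
contact_force: [-0.2, 0.3, 0.0]
gripper_width: 0.051
now [0.5563 0.0808 0.168 ] phi -173.01 w 0.0515 F [-0.2 -0.2 -0.2] M [-0.03 -0.01 -0.01] t 38.2 q6 -97
tx -1.9 ty -1.3 tz 88.0 roll -360.0
```

View pics/w22.png

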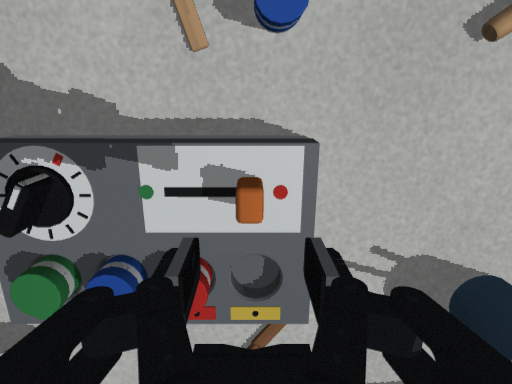

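```bash
python3 -m jog '[[-0.2,-1.9,-1.3,25,0],[-0.2,-1.9,-1.3,55,0],[-0.2,-1.9,-1.3,80,0],[-0.2,-1.9,-1.3,88,0],[-0.2,-1.9,-1.3,88,0],[0.3,-1.9,-1.3,88,0],[1,-1.9,-1.3,88,0],[1,-1.9,-1.3,88,0]]' 20 && python3 -m jog '[[1,0,0,0,0],[1,0,0,0,0],[1,0,-5,0,0],[1,0,-12,0,0],[1,0,-20,0,0],[1,0,-28,0,0],[1,0,-36,0,0],[1,0,-42,0,0]]'
python3 - <<'E'
from h import *
s=monitor.read_state(); print(RS.T@(s['position'][:2]-TS)); go(.55,.0,.08,187)
E
```

```text
time_s: 38.88
position: [0.5596, 0.0795, 0.0819]
ee_rot: [0.002, -0.062, 0.998, -0.0]
contact_force: [-1.1, -0.1, 1.6]
gripper_width: 0.0195
time_s: 39.55
position: [0.5646, 0.0381, 0.0818]
ee_rot: [0.002, -0.062, 0.998, 0.0]
contact_force: [-0.9, 2.3, 7.0]
gripper_width: 0.0197
[-0.04281043  0.04339627]
now [0.5646 0.0381 0.0818] phi -172.94 w 0.0197 F [-0.9  2.3  7. ] M [ 0.43  0.11 -0.04] t 39.5 q6 -101
tx 19.2 ty -36.1 tz 1.8 roll -359.9
```

```bash
python3 -m jog '[[1,0,-5,0,0],[1,0,-10,0,0],[1,0,-13,0,0],[1,0,-15,0,0],[1,0,-15.5,0,0],[1,0,-16,0,0],[1,0,-16,0,0],[1,0,-16,0,0]]' 20
python3 - <<'E'
from h import *
s=monitor.read_state(); print(RS.T@(s['position'][:2]-TS)); go(.55,.0,.08,187)
E
```

```text
time_s: 40.22
position: [0.5665, 0.0225, 0.0818]
ee_rot: [0.002, -0.062, 0.998, 0.0]
contact_force: [-0.4, 0.9, 7.1]
gripper_width: 0.0194
[-0.04282452  0.0276884 ]
now [0.5665 0.0225 0.0818] phi -172.93 w 0.0194 F [-0.4  0.9  7.1] M [0.25 0.11 0.02] t 40.2 q6 -103
tx 19.2 ty -20.3 tz 1.8 roll -359.9
```

```bash
python3 -m jog '[[1,0,-1,0,0],[1,0,-2,0,0],[1,0,-3,0,0],[1,0,-4,0,0],[1,0,-4,0,0],[1,0,-4,0,0],[1,0,-4,0,0],[1,0,-4,0,0]]' 20
python3 - <<'E'
from h import *
s=monitor.read_state(); print(RS.T@(s['position'][:2]-TS)); go(.55,.0,.08,187)
E
```

```text
time_s: 40.88
position: [0.5669, 0.0198, 0.0819]
ee_rot: [0.002, -0.062, 0.998, 0.001]
contact_force: [-1.2, 5.8, 7.3]
gripper_width: 0.0194
[-0.04281502  0.02490523]
now [0.5669 0.0198 0.0819] phi -172.93 w 0.0194 F [-1.2  5.8  7.3] M [ 1.15  0.16 -0.08] t 40.9 q6 -103
tx 19.2 ty -17.6 tz 1.9 roll -359.9
```

End stop reached on the right: +5.8 N, 60.6 mm total travel. Releasing and moving to the dial.

```bash
python3 -m jog '[[1,0,1,0,0],[-0.2,0,1,0,0],[-0.2,0,1,0,0],[-0.2,0,1,0,0],[-0.2,0,1,-20,0],[-0.2,0,1,-55,0],[-0.2,0,1,-85,0],[-0.2,0,1,-85,0]]' 20 && python3 -m jog '[[-0.2,0,0,0,0],[-0.2,0,0,0,5],[-0.2,0,0,0,12],[-0.2,0,0,0,19],[-0.2,0,0,0,26],[-0.2,0,0,0,30],[-0.2,0,0,0,30],[-0.2,0,0,0,30]]'
python3 - <<'E'
from h import *
snap('wrist','w23'); go(.5806,-.0892,.167,157)
E
```

```text
time_s: 41.55
position: [0.569, 0.0189, 0.171]
ee_rot: [0.005, -0.062, 0.998, -0.001]
contact_force: [0.7, -0.0, -0.0]
gripper_width: 0.0512
time_s: 42.22
position: [0.5652, 0.0192, 0.1636]
ee_rot: [-0.001, 0.198, 0.98, -0.0]
contact_force: [-0.1, 0.0, 0.8]
gripper_width: 0.0518
now [0.5653 0.0193 0.1639] phi 157.22 w 0.0516 F [-0.1  0.2 -0.7] M [-0.01  0.01  0.01] t 42.3 q6 -73
tx -56.1 ty -94.1 tz -3.1 roll 0.2
```

View pics/w23.png

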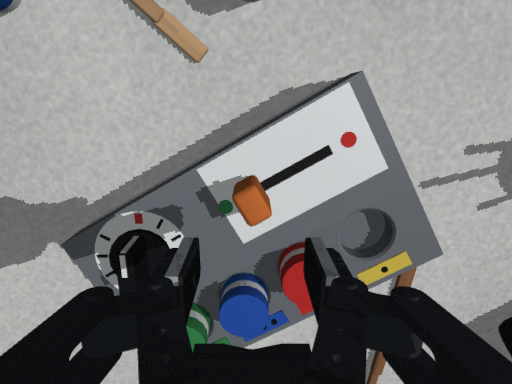

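```bash
python3 -m jog '[[-0.2,-12,-20,0,0],[-0.2,-28,-46,0,0],[-0.2,-42,-70,0,0],[-0.2,-52,-88,0,0],[-0.2,-56.1,-94.1,0,0],[-0.2,-56.1,-94.1,0,0],[-0.2,-56.1,-94.1,0,0],[-0.2,-56.1,-94.1,0,0]]' 20
python3 - <<'E'
from h import *
snap('wrist','w24'); go(.5806,-.0892,.085,157)
E
```

```text
time_s: 42.93
position: [0.5806, -0.088, 0.1648]
ee_rot: [-0.0, 0.198, 0.98, 0.0]
contact_force: [0.5, 0.4, -0.6]
gripper_width: 0.0512
now [ 0.5807 -0.0879  0.1649] phi 157.18 w 0.051 F [-0.   0.6  0.1] M [-0.02 -0.01 -0.02] t 43.0 q6 -83
tx -0.4 ty -1.3 tz 79.9 roll 0.2
```

View pics/w24.png

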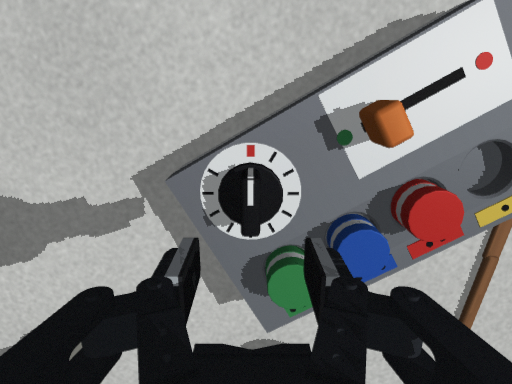

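```bash
python3 -m jog '[[-0.2,-0.4,-1.3,20,0],[-0.2,-0.4,-1.3,45,0],[-0.2,-0.4,-1.3,68,0],[-0.2,-0.4,-1.3,78,0],[-0.2,-0.4,-1.3,80,0],[-0.2,-0.4,-1.3,80,0],[-0.2,-0.4,-1.3,80,0],[-0.2,-0.4,-1.3,80,0]]' 20
python3 - <<'E'
from h import *
go(.5806,-.0892,.085,157)
E
```

```text
time_s: 43.65
position: [0.5817, -0.0907, 0.0865]
ee_rot: [0.001, 0.198, 0.98, -0.0]
contact_force: [0.2, -0.2, 0.6]
gripper_width: 0.0515
now [ 0.5817 -0.0907  0.0865] phi 157.1 w 0.0515 F [ 0.2 -0.2  0.6] M [-0.02  0.02 -0.01] t 43.6 q6 -83
tx 1.6 ty 0.9 tz 1.5 roll 0.1
```

Fix the centring (tx 1.6, ty 0.9), close, then turn +91°.

```bash
python3 -m jog '[[-0.2,1.6,0.9,1,0],[-0.2,1.6,0.9,1,0],[0.2,1.6,0.9,1,0],[0.6,1.6,0.9,1,0],[1,1.6,0.9,1,0],[1,1.6,0.9,1,0],[1,1.6,0.9,1,0],[1,1.6,0.9,1,0]]' 20
python3 - <<'E'
from h import *
go(.5806,-.0892,.085,157)
E
```

```text
time_s: 44.32
position: [0.5798, -0.089, 0.0843]
ee_rot: [0.0, 0.199, 0.98, 0.0]
contact_force: [0.3, 1.7, 3.4]
gripper_width: 0.0133
now [ 0.5798 -0.089   0.0843] phi 157.08 w 0.0133 F [0.3 1.7 3.4] M [ 0.37 -0.02 -0.01] t 44.3 q6 -83
tx -0.8 ty 0.1 tz -0.7 roll 0.1
```

```bash
python3 -m jog '[[1,0,0,0,4],[1,0,0,0,10],[1,0,0,0,16],[1,0,0,0,22],[1,0,0,0,28],[1,0,0,0,34],[1,0,0,0,40],[1,0,0,0,45]]' 20 && python3 -m jog '[[1,0,0,0,6],[1,0,0,0,12],[1,0,0,0,18],[1,0,0,0,24],[1,0,0,0,30],[1,0,0,0,36],[1,0,0,0,42],[1,0,0,0,45.5]]' && python3 -m jog '[[1,0,0,0,0],[1,0,0,0,0],[1,0,0,0,0],[-0.2,0,0,0,0],[-0.2,0,0,0,0],[-0.2,0,0,0,0],[-0.2,0,0,0,0],[-0.2,0,0,0,0]]'
python3 - <<'E'
from h import *
go(.5806,-.0892,.085,67)
snap('wrist','w25')
E
```

```text
time_s: 44.98
position: [0.5803, -0.0884, 0.0843]
ee_rot: [0.0, 0.561, 0.828, 0.001]
contact_force: [1.7, 3.9, 1.5]
gripper_width: 0.0133
time_s: 45.65
position: [0.581, -0.0884, 0.0843]
ee_rot: [0.001, 0.837, 0.547, 0.001]
contact_force: [4.6, 5.1, 0.2]
gripper_width: 0.0134
time_s: 46.32
position: [0.5795, -0.0894, 0.0839]
ee_rot: [-0.0, 0.836, 0.549, -0.0]
contact_force: [-0.3, 0.4, -0.1]
gripper_width: 0.0509
now [ 0.5795 -0.0894  0.0839] phi 66.56 w 0.0509 F [-0.3  0.4 -0.1] M [0.03 0.03 0.01] t 46.3 q6 7
tx 0.6 ty 1.0 tz -1.1 roll -0.4
```

View pics/w25.png

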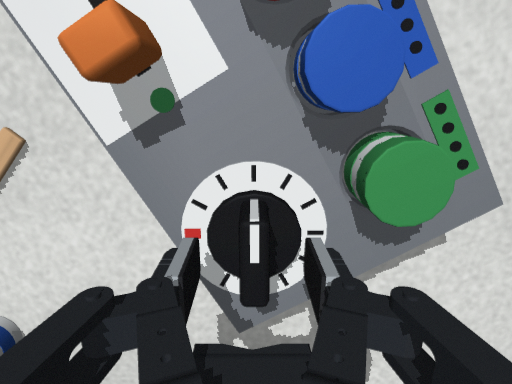

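The pointer (254,205) is on the third tick past red. Lifting off and backing away for final checks.

```bash
python3 -m jog '[[-0.2,0,0,-15,0],[-0.2,0,0,-45,0],[-0.2,0,0,-80,0],[-0.2,0,0,-120,0],[-0.2,0,0,-150,0],[-0.2,0,0,-165,0],[-0.2,0,0,-165,0],[-0.2,0,0,-165,0]]' 20 && python3 -m jog '[[-0.2,-20,0,0,7],[-0.2,-45,0,0,14],[-0.2,-70,-5,0,21],[-0.2,-90,-15,0,28],[-0.2,-100,-30,0,35],[-0.2,-105,-50,0,42],[-0.2,-105,-70,0,49],[-0.2,-105,-80,0,55]]' && python3 -m jog '[[-0.2,0,0,0,4],[-0.2,0,0,0,4],[-0.2,0,0,0,4],[-0.2,0,0,0,4],[-0.2,0,0,0,4],[-0.2,0,0,0,4],[-0.2,0,0,0,4],[-0.2,0,0,0,4]]'
python3 - <<'E'
from h import *
go(.5,-.03,.25,7)
snap('wrist','w26');snap('top','t26');im,c=snap('scene','s26')
cv2.imwrite('pics/s26b.png',cv2.resize(im[120:330,200:440,::-1],None,fx=3.2,fy=2.85,interpolation=cv2.INTER_CUBIC))
E
```

```text
time_s: 47.03
position: [0.5797, -0.0893, 0.2494]
ee_rot: [0.001, 0.836, 0.549, 0.0]
contact_force: [0.5, 0.6, -0.3]
gripper_width: 0.0514
time_s: 47.7
position: [0.4617, -0.1529, 0.2468]
ee_rot: [-0.001, 0.995, 0.097, -0.002]
contact_force: [0.0, -0.2, 0.9]
gripper_width: 0.0511
time_s: 48.37
position: [0.4646, -0.1537, 0.2489]
ee_rot: [-0.0, 0.998, 0.066, -0.0]
contact_force: [-0.3, -0.1, -0.4]
gripper_width: 0.0512
now [ 0.4646 -0.1537  0.2489] phi 7.61 w 0.0512 F [-0.3 -0.1 -0.4] M [ 0.05 -0.06 -0.01] t 48.4 q6 55
tx 51.5 ty -117.9 tz -1.1 roll 0.6
```

View pics/w26.png

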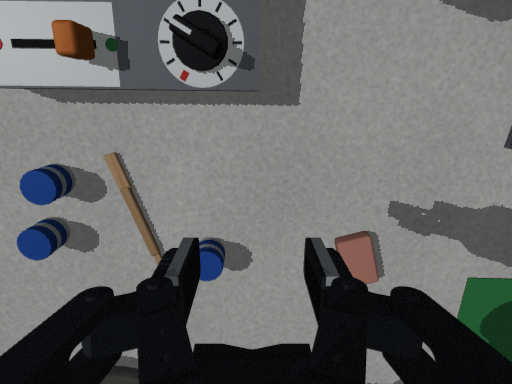

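View pics/s26b.png

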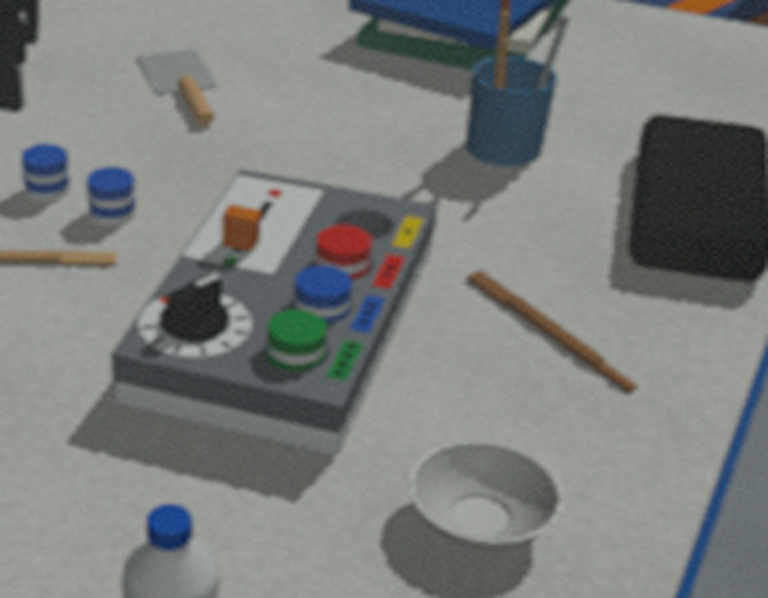

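Run:
```python
from h import *
im,c=load('w26'); hsv=cv2.cvtColor(im,cv2.COLOR_RGB2HSV)
cv2.imwrite('pics/w26c.png',cv2.resize(im[0:100,0:260,::-1],None,fx=3,fy=3,interpolation=cv2.INTER_CUBIC))
for y in (.0255,.0315,.0855): print(y,proj(c,np.r_[sh(-.045,y),.098]),proj(c,np.r_[sh(-.059,y),.098]),proj(c,np.r_[sh(-.045,y),.06]))
t,ct=load('t26')
for n,p,u in (('red',(.036,.03),None),('blue',(.036,-.03),None),('green',(.036,-.09),None)):
    q=proj(ct,np.r_[sh(*p),.086]); lid('t26',n,int(q[0]),int(q[1]),z=.086); print(sh(*p))
for a in (1,2,3,4):
    th=2.618-a*.5236; print(a,proj(c,np.r_[sh(-.042+.018*np.cos(th),-.085+.018*np.sin(th)),.099]))
```

```text
0.0255 [62.15294334 36.53756223] [64.82900619 54.59629732] [84.99028978 43.82541805]
0.0315 [54.9935921  36.45302824] [57.7776214  54.51450441] [78.69656138 43.75161451]
0.0855 [-9.49381783 35.69159361] [-5.73649754 53.77776899] [22.01184786 43.08690006]
t26 red far-side fit (array([0.656 , 0.0364]), np.float64(7.26)) near-side fit (array([0.6412, 0.0333]), np.float64(0.72)) n 79
[0.64450363 0.03444862]
t26 blue far-side fit (array([ 0.6659, -0.0209]), np.float64(5.91)) near-side fit (array([ 0.6501, -0.0251]), np.float64(0.97)) n 74
[ 0.65181579 -0.02510415]
t26 green far-side fit (array([ 0.6559, -0.0847]), np.float64(1.11)) near-side fit (array([ 0.6584, -0.0851]), np.float64(0.83)) n 43
[ 0.65912795 -0.08465692]
1 [175.39496215  45.47643616]
2 [171.86725392  33.6777664 ]
3 [174.1063565   21.71287502]
4 [181.65324792  12.8731452 ]
```

View pics/w26c.png

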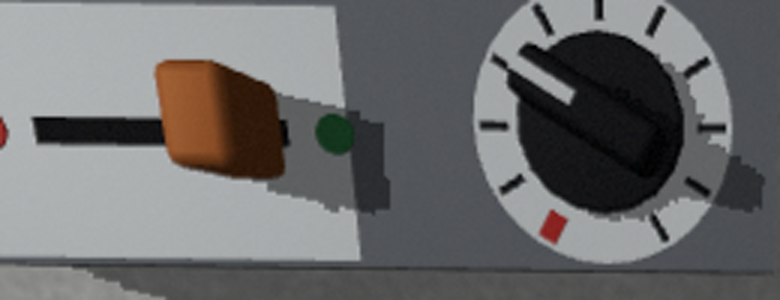

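Checks passed: the grip top at pixel (62,37) fits the right stop at y = 0.0255. The pointer end at (171,20) fits click 3, the three jars are seated and level, and the mug is upright. Handing in.

```bash
python3 -c "
from rig import ticket; print(ticket.close_job())"
```

```text
the job is handed in; nothing more can be done
None
```

I finished the job and handed it in at about 48 s of the 210 s allowed; no verdict is reported. I turned the dial from click 5 to zero and pushed the lock fully left. I then loaded red, blue (the leftmost of four lookalikes) and green; there was no yellow jar today. Last, I pushed the lock fully right and set the dial to click 3.

**Last checks:**
- **Jars:** after release, each lid was within 1 mm of its pocket centre in the wrist pictures. The final scene picture shows all three seated and upright.
- **Lock:** both end stops were felt, about 60.6 mm apart. At the end the grip top projects onto the right stop.
- **Dial:** the pointer is on the third tick past zero.
- **Mug and arm:** the mug was still standing, and the arm ended clear of everything.

**What failed or disagreed:**
- **First grasp of the red jar:** it closed on air above the lid. The fingertips sit about level with the reported TCP, not 22 mm ahead as stated, so I treated the reported height as tip height from then on. The jar was not disturbed.
- **Blue jar position:** the top camera and wrist camera differed by about 4 mm. I used the wrist value and the jar was gripped cleanly.
- **Final top-camera fit:** it was unusable for red and blue because their colour masks merged with the coloured tabs. For those two I rely on the wrist fits taken when each jar was placed.

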